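# Fill and lock a twist-lock bath-cube jar

### The job

Make up the stacking bath-cube jar on its stand: the cream cube goes in the cream bottom cup, then stack every coloured section that stands on the table, in any order, each with the cube of its own colour inside, and close the top with the wooden lid. Set each piece down with its lugs in the gaps of the mouth below and turn it clockwise, nearly a quarter turn, fully home to its stop, so that the whole jar stands upright and locked. Do not shift the red carton or the two small tan cartons lying round the work.

Things in the scene. Friction and masses are not known exactly. Their poses are not given: they have to be found in the camera images.
- stand_cup (a point): Middle of the compartment of the cream bottom cup (58 mm across, inside 51 mm), which is fixed on a round wooden stand (96 mm across, 8 mm thick). The point is on the cup's axis, 26 mm above the table; inner floor at 12 mm, rim at 50 mm above the table; z up
- stand_mouth (a point): Centre of that cup's rim, same axes. Twist-lock mouth: a lip leaves a 43 mm opening with two wider gaps at +80 and +260 deg (anticlockwise from above) from x, white dots. A piece goes in with its lugs in the gaps (+-6 deg, 1 mm play) until its shoulder is on the rim, then turns freely 80 deg clockwise to a stop: its x along this x, either way round, lugs under the lip
- section_green_mid (a point): Loose green cup section, 52 mm tall, 120 g; may be absent. Stands on a plug (40 mm wide, bevelled, 10 mm long, lugs at +x and -x) below its shoulder; then a cup 58 mm across, 42 mm high, flat grip pads facing +y and -y (62 mm over both, 26 wide, 15 to 44 mm up). Point on its axis 26 mm up (floor at 14 mm); z up. Its mouth is like stand_mouth, in its own axes; each section adds 42 mm
- section_blue_mid (a point): Loose blue cup section, 52 mm tall, 120 g; may be absent. Stands on a plug (40 mm wide, bevelled, 10 mm long, lugs at +x and -x) below its shoulder; then a cup 58 mm across, 42 mm high, flat grip pads facing +y and -y (62 mm over both, 26 wide, 15 to 44 mm up). Point on its axis 26 mm up (floor at 14 mm); z up. Its mouth is like stand_mouth, in its own axes; each section adds 42 mm
- section_rose_mid (a point): Loose rose cup section, 52 mm tall, 120 g; may be absent. Stands on a plug (40 mm wide, bevelled, 10 mm long, lugs at +x and -x) below its shoulder; then a cup 58 mm across, 42 mm high, flat grip pads facing +y and -y (62 mm over both, 26 wide, 15 to 44 mm up). Point on its axis 26 mm up (floor at 14 mm); z up. Its mouth is like stand_mouth, in its own axes; each section adds 42 mm
- lid_mid (a point): Loose light-wood lid, 46 mm tall, 90 g: the same plug (10 mm, lugs at +x and -x), a disc 58 mm across and 8 mm thick, and a bar handle 44 mm long (x), 14 mm thick (y), 28 mm high. The point is the middle of the handle, 32 mm above the lid's underside; z up. It locks into any mouth as the sections do
- tray_mid (a point): Fixed dark wooden pocket tray, 210 (x) by 60 (y) by 14 mm, with a row of four square pockets 23 mm wide and 9 mm deep, 50 mm apart along its x axis (at -75, -25, 25, 75 mm). This point is at the middle of its upper face; z up
- cube_cream_mid (a point): Loose cream bath cube, 20 mm each way, 15 g, at first in one of the tray's pockets with 11 mm standing out above the tray. This point is its centre; its axes are square to its faces. It belongs in the stand's cream cup
- cube_green_mid (a point): Loose green bath cube, 20 mm each way, 15 g, at first in one of the tray's pockets with 11 mm standing out above the tray. This point is its centre; its axes are square to its faces. It belongs in the green section; if that section is absent, this cube is not needed
- cube_blue_mid (a point): Loose blue bath cube, 20 mm each way, 15 g, at first in one of the tray's pockets with 11 mm standing out above the tray. This point is its centre; its axes are square to its faces. It belongs in the blue section; if that section is absent, this cube is not needed
- cube_rose_mid (a point): Loose rose bath cube, 20 mm each way, 15 g, at first in one of the tray's pockets with 11 mm standing out above the tray. This point is its centre; its axes are square to its faces. It belongs in the rose section; if that section is absent, this cube is not needed
- ember_box: Red carton, 55x101x85 mm, a bystander behind the work; origin at the centre of its underside
- soap_box_near: Small tan soap carton, 45x63x26 mm, a bystander at the left, the nearer of two; origin at the centre of its underside
- soap_box_far: Small tan soap carton, 45x63x26 mm, a bystander at the left, the farther of two; origin at the centre of its underside
- glass_jar: Tall clear glass jar that always stands to the right of the tray and must only be cleared: 129 mm across, 200 mm tall with its lid, origin at the centre of its underside; it does not move

How it is judged:
By the outcome, as a careful person would: the job done as asked, in the order asked, and still so for the second after the job is handed in, with the robot touching nothing.
Of section_green, section_blue, section_rose only 2 to 3 are there at a start; the rules pass over those that are not, and their reading is None.
At some moment in a run one of section_green, section_blue, section_rose, lid may be knocked a few centimetres aside while the robot is not near it.
Once in a run the grip may slacken for a moment while it holds something.
It also fails if it takes over 210 s, if anything falls off the work surface, if the arm or the gripper's body presses on something with over 40 N, if the wrist force passes 120 N, or if a joint passes its speed limit or range.

### The arm

A 6-joint arm with a two-finger parallel gripper is mounted at the origin on a cart in front of the work surface, level with it; the furniture and walls round the work are solid. World frame = base frame: x ahead of the robot, y to its left, z up, the work surface at z = 0. Lengths are in m, angles in rad, forces in N, time in s.
With the tool pointing down it reaches from about 0.3 to 0.875 m from the base axis. Payload 6.4 kg.
Tool frame: the origin (TCP) lies between the finger pads; the fingertips stand 25 mm ahead of it and the grasp point (between the pads) lies 6 mm ahead of it; y points along the fingers, x is the direction in which the jaws open and shut, and the axes are right-handed (so a half turn about y gives the same grasp; the last joint's range is limited). The gripper opens to 85 mm and grips with 20 to 120 N. Pads are 22 mm wide; open, the fingers measure 114 mm over their backs; the gripper's body (76 mm by 85 mm) begins 54 mm behind the grasp point. The pads swing forward as they close: fully open they stand 13 mm farther back than shut.
Start: joints at [0.984, 0.181, 1.607, -0, 1.354, -0.206], TCP at [0.214, 0.534, 0.256] pointing down, gripper open.
Joint ranges: [-2.99, 2.99], [-0.89, 2.07], [0.3, 2.58], [-1.14, 4.28], [0, 2.63], [-3.12, 3.12]. Speed limits (rad/s): [2.57, 2.57, 3.01, 3.14, 3.14, 3.14].

### API

Orientations are given as a unit quaternion [w, x, y, z].
In Python, from bench import ctrl, vision, ticket, find_in, regions_of, pinpoint gives the robot as it stands.
- The arm moves only by the tool apply_moves, never from a script. Its argument "increments" is a list of rows, each an object of numbers: "x", "y", "z": the shift along the tool's x, y, z in cm; "ax", "ay", "az": the turn, a rotation vector about the tool's x, y, z in rad; "grip": the closure, from 0 (fully open) to 1 (shut). A call has 1 to 12 rows; each row is the pose to reach, as a shift and turn from the pose measured when the call began, along the tool's axes at that moment; what a row does not reach only later rows make up. A row lasts 1/8 s, in which the tool goes at most 62.5 mm and 10.7 degrees, less where a joint would pass 70% of its speed; a pose out of reach is approached as far as the arm can. A call with a gripper value outside its range is refused whole. The fingers move at their own pace and stop on an object; the grip force is fixed at half the most. Time passes only in rows, so rows that repeat a pose let the fingers close. It gives the time, the measured TCP pose, the force and the opening at its end, in the units of the state.
- ctrl.get_obs(): the state, without advancing time (a new reading comes with each control period).
- vision.camera(name): name is "scene" or "top"; returns the picture (400x640x3 uint8, red, green, blue); there is no depth.
- vision.camera_params(name): a dict with "intrinsics" (3x3 intrinsics, pixels), "k1" (the pictures are not rectified: a ray, as slopes to the right and down, at radius r is drawn at 1 + k1 r^2 times it, then the intrinsics apply), "R" (3x3) and "t" (3): a world point X has camera coordinates R X + t. Camera axes: x right, y down, z forward; pixel columns grow to the right and rows downward; lengths in m; the calibration is good to about 2 mm. A picture is of the moment at which its call begins. camera_params takes no time and is no camera call.
- ticket.hand_in(): hands the job in, once; it reports no verdict.
Trained networks look in the newest picture that a camera, given by its name, has taken for a name from the list of things; names that differ only in an ending like _2 or _b are one class to them, and where a whole thing is asked for, a point or a joint stands for the part that bears it (a point fixed in the world has none). Each returns a list of dicts, best first, with "p" (0 to 1); they miss things now and then, are a little off and sometimes report something else, mostly with a low value. They report only what shows in the picture. A call takes as long as a camera call.
- find_in(camera, query): "rect" ([centre column, centre row, width, height] in pixels, round what is visible of it).
- regions_of(camera, query): "mask" (400x640 bool, what is visible of it) and "rect" ([centre column, centre row, width, height] in pixels, round what is visible of it).
- pinpoint(camera, query): "xy" ([column, row] in pixels: a listed point, or the origin of a listed thing).
The state is a dict: "time_s": time; "q": joint angles; "dq": joint speeds; "joint_efforts": joint torques, N m; "eef_pos": TCP position; "eef_rot": TCP orientation; "wrist_force": force on the tool from outside, world axes, zero at the start; "torque": the same for the moment, N m; "opening": opening from 0.0 (shut) to 1.0 (fully open).
Only numpy, scipy, OpenCV 4.12 (cv2) and the standard library are available. Lean on these libraries where they do the work, as an engineer would, in place of code of your own. Each camera call takes 0.05 s, during which the arm holds its last target.

## Working session

There is one attempt and no reset: what is moved stays moved. The work goes in short steps, Python scripts to look and compute and a tool call to move; the robot and the scene stay as the last step left them, time stands still between calls to the robot, and variables do not carry over. Pictures are saved under pics/ and viewed, and the job is handed in when it is done.

Besides the shell and the picture viewer there is one more tool, called by a JSON object that holds its "method" and its "body". apply_moves: Moves the arm, as the interface text tells. Its arguments: {"type":"object","properties":{"increments":{"type":"array","items":{"type":"object","properties":{"x":{"type":"number"},"y":{"type":"number"},"z":{"type":"number"},"ax":{"type":"number"},"ay":{"type":"number"},"az":{"type":"number"},"grip":{"type":"number"}}}}},"required":["increments"]}

```bash
ls -la; mkdir -p pics; cat > h.py <<'E'
import numpy as np, cv2
from bench import ctrl, vision, ticket, find_in, regions_of, pinpoint
def P(c):
    p=vision.camera_params(c);return np.array(p['intrinsics']),float(p['k1']),np.array(p['R']),np.array(p['t'])
def proj(c,X):
    K,k1,R,t=P(c);x=R@np.array(X)+t;u=x[:2]/x[2];u=u*(1+k1*(u@u));return (K@[u[0],u[1],1])[:2]
def ray(c,px):
    K,k1,R,t=P(c);d=np.linalg.inv(K)@[px[0],px[1],1];d=d[:2];u=d.copy()
    for _ in range(20):u=d/(1+k1*(u@u))
    return -R.T@t,R.T@np.array([u[0],u[1],1])
def onz(c,px,z):
    o,d=ray(c,px);return o+d*(z-o[2])/d[2]
def tri(pa,pb):
    o1,d1=ray('top',pa);o2,d2=ray('scene',pb);d1/=np.linalg.norm(d1);d2/=np.linalg.norm(d2)
    A=np.stack([d1,-d2],1);s=np.linalg.lstsq(A,o2-o1,rcond=None)[0]
    a=o1+s[0]*d1;b=o2+s[1]*d2;return (a+b)/2,np.linalg.norm(a-b)
def save(c,n):
    im=vision.camera(c);cv2.imwrite(f'pics/{n}.png',im[...,::-1]);return im
E
python3 - <<'E'
from h import *
np.set_printoptions(precision=3,suppress=True)
print(ctrl.get_obs())
for c in('top','scene'):
    save(c,c+'0');K,k,R,t=P(c);print(c,K.tolist(),k,-R.T@t,R.tolist())
E
```

```text
total 12
drwxr-xr-x  3 agent agent 4096 Dec  7 05:02 .
drwxr-xr-x 23 root  root  4096 Dec  7 05:02 ..
drwxr-xr-x  2 agent agent 4096 Dec  7 05:02 pics
{'time_s': 0.0, 'q': array([ 0.984,  0.182,  1.608,  0.   ,  1.354, -0.206]), 'dq': array([-0.   ,  0.   ,  0.001, -0.001, -0.002,  0.001]), 'joint_efforts': array([ -0.001, -44.488, -35.133,  -0.   ,   0.009,  -0.   ]), 'eef_pos': array([0.213, 0.533, 0.255]), 'eef_rot': array([-0.585,  0.586,  0.396, -0.397]), 'wrist_force': array([ 0.443, -0.066, -0.661]), 'torque': array([-0.041,  0.014, -0.014]), 'opening': 0.9967720677238204}
top [[421.19263324662234, 0.0, 319.1781075140495], [0.0, 421.19263324662234, 195.1246049500142], [0.0, 0.0, 1.0]] -0.08140274021926475 [0.326 0.11  1.38 ] [[-0.009235185802199493, -0.9999235035788163, 0.00822789972377319], [-0.9865720315435513, 0.007769455598933198, -0.16314184667254014], [0.16306544060354802, -0.009624061011954394, -0.9865683146799358]]
scene [[396.99002469657984, 0.0, 320.53583746976426], [0.0, 396.99002469657984, 208.88907410563507], [0.0, 0.0, 1.0]] -0.08181313739117277 [ 0.055 -0.786  0.706] [[0.8762063004273185, -0.4816521088868529, 0.016545848310654934], [-0.24724496736031268, -0.4787198082204089, -0.8424353217502298], [0.4136815746518933, 0.7340562588945496, -0.5385433720428355]]
```

View pics/top0.png

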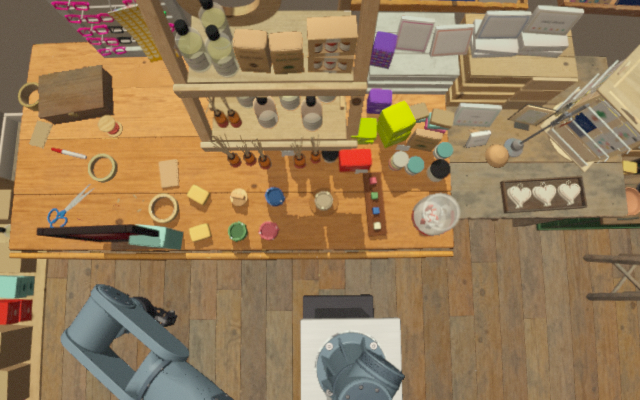

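View pics/scene0.png

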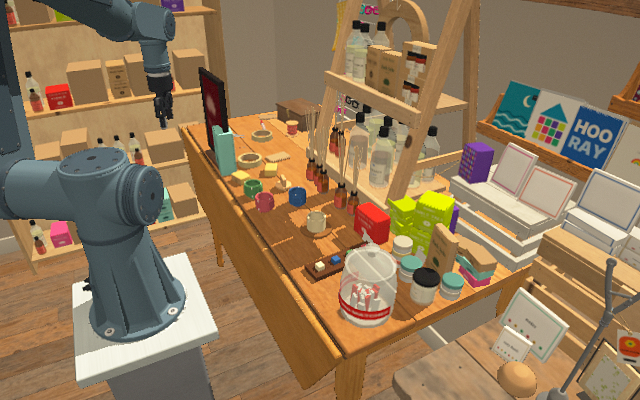

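```bash
python3 - <<'E'
from h import *
np.set_printoptions(precision=3,suppress=True)
a=vision.camera('top');b=vision.camera('scene')
cv2.imwrite('pics/top_c.png',cv2.resize(a[140:260,180:410],None,fx=3.4,fy=3.4,interpolation=cv2.INTER_CUBIC)[...,::-1])
cv2.imwrite('pics/scene_c.png',cv2.resize(b[150:300,225:375],None,fx=4,fy=4,interpolation=cv2.INTER_CUBIC)[...,::-1])
for n in ['stand_cup','stand_mouth','section_green_mid','section_blue_mid','section_rose_mid','lid_mid','tray_mid','cube_cream_mid','cube_green_mid','cube_blue_mid','cube_rose_mid','ember_box','soap_box_near','soap_box_far','glass_jar']:
    r=[pinpoint(c,n) for c in('top','scene')]
    s=[[(round(float(d['p']),2),np.round(d['xy'],1).tolist()) for d in x[:2]] for x in r]
    out=tri(r[0][0]['xy'],r[1][0]['xy']) if r[0] and r[1] else None
    print(n,s,out)
print(ctrl.get_obs()['time_s'])
E
```

```text
stand_cup [[(0.61, [323.9, 198.5])], [(0.63, [314.9, 224.6])]] (array([0.534, 0.084, 0.015]), np.float64(0.012265570876129945))
stand_mouth [[(0.58, [326.1, 198.0])], [(0.7, [252.5, 188.3]), (0.63, [319.2, 215.9])]] (array([0.432, 0.098, 0.185]), np.float64(0.16746875774443618))
section_green_mid [[(0.8, [239.1, 227.9]), (0.64, [237.8, 193.3])], [(0.59, [251.9, 189.8])]] (array([0.437, 0.359, 0.022]), np.float64(0.0162282624190396))
section_blue_mid [[(0.6, [273.4, 199.4])], [(0.53, [300.9, 198.0])]] (array([0.548, 0.243, 0.018]), np.float64(0.02076258791464947))
section_rose_mid [[(0.88, [266.5, 227.3])], [(0.66, [265.6, 203.1])]] (array([0.445, 0.27 , 0.014]), np.float64(0.004539819505265517))
lid_mid [[(0.63, [237.4, 196.1])], [(0.35, [270.0, 171.1])]] (array([0.521, 0.36 , 0.077]), np.float64(0.040302324873617165))
tray_mid [[(0.61, [373.7, 205.2])], [(0.82, [342.3, 258.6]), (0.45, [285.8, 181.5])]] (array([ 0.52 , -0.084,  0.008]), np.float64(0.005320543787747022))
cube_cream_mid [[(0.54, [375.6, 227.0])], [(0.61, [317.5, 265.2])]] (array([ 0.445, -0.085,  0.017]), np.float64(3.8428503809403706e-05))
cube_green_mid [[(0.7, [200.4, 231.8]), (0.48, [322.0, 198.9])], []] None
cube_blue_mid [[(0.52, [376.7, 209.1])], [(0.45, [335.3, 261.4])]] (array([ 0.501, -0.09 ,  0.012]), np.float64(0.006894568189881251))
cube_rose_mid [[(0.5, [372.6, 179.1])], []] None
ember_box [[(0.85, [352.9, 160.8]), (0.63, [321.1, 198.9])], [(0.71, [369.5, 232.0]), (0.43, [342.2, 256.1])]] (array([ 0.665, -0.016,  0.007]), np.float64(0.007593821084382191))
soap_box_near [[(0.69, [198.4, 232.8])], [(0.76, [239.5, 181.4]), (0.28, [341.6, 258.9])]] (array([ 0.43 ,  0.499, -0.012]), np.float64(0.003684916927027336))
soap_box_far [[(0.79, [196.8, 197.4]), (0.26, [200.9, 229.3])], [(0.58, [271.5, 171.5])]] (array([ 0.555,  0.504, -0.003]), np.float64(0.010979662334358476))
glass_jar [[], []] None
1.7
```

```bash
python3 - <<'E'
E
```

```text
(no output)
```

View pics/top_c.png

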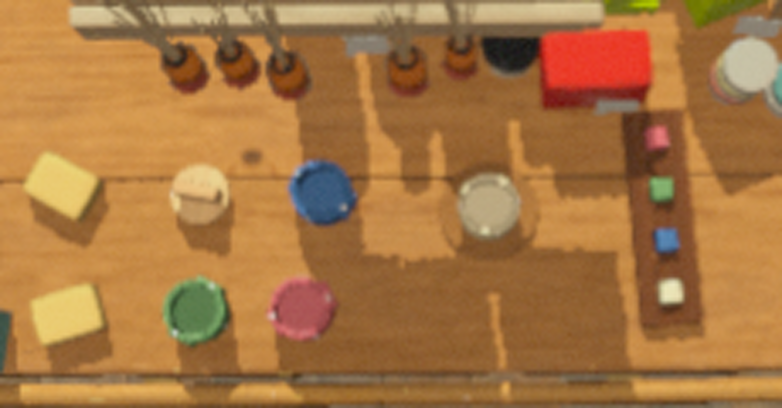

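View pics/scene_c.png

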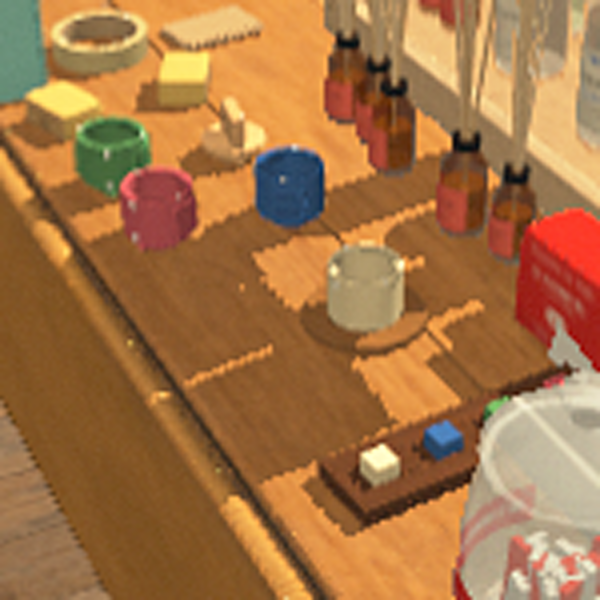

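```bash
cat >> h.py <<'E'
from scipy.optimize import least_squares
def cylpts(x,y,r,z0,z1,yaw=None,n=72):
    a=np.linspace(0,2*np.pi,n,endpoint=False)
    p=[np.stack([x+r*np.cos(a),y+r*np.sin(a),0*a+z],1) for z in(z0,z1)]
    if yaw is not None:
        c,s=np.cos(yaw),np.sin(yaw)
        for v in(-.031,.031):
            for u in(-.013,.013):
                for z in(z0+.005,z0+.034): p.append(np.array([[x+c*u-s*v,y+s*u+c*v,z]]))
    return np.concatenate(p)
def sil(c,pts,S=8):
    q=np.array([proj(c,p) for p in pts]);h=cv2.convexHull((q*S).astype(np.float32))
    m=cv2.moments(h);return np.array([m['m10'],m['m01']])/m['m00']/S, m['m00']/S/S
def cmask(im,col,box):
    """colour mask in box (x0,y0,x1,y1)"""
    h=cv2.cvtColor(im,cv2.COLOR_RGB2HSV).astype(int);H,Sx,V=h[...,0],h[...,1],h[...,2]
    m={'green':(H>55)&(H<95)&(Sx>80)&(V>25),'blue':(H>98)&(H<125)&(Sx>110)&(V>25),'rose':((H>163)|(H<3))&(Sx>80)&(V>40)}[col]
    M=np.zeros(m.shape,np.uint8);x0,y0,x1,y1=box;M[y0:y1,x0:x1]=m[y0:y1,x0:x1]
    M=cv2.morphologyEx(M,cv2.MORPH_CLOSE,np.ones((5,5),np.uint8))
    n,l,st,ce=cv2.connectedComponentsWithStats(M)
    k=1+np.argmax(st[1:,4]);M=(l==k).astype(np.uint8)
    f,_=cv2.findContours(M,cv2.RETR_EXTERNAL,cv2.CHAIN_APPROX_NONE);O=np.zeros_like(M);cv2.drawContours(O,f,-1,1,-1)
    ys,xs=np.nonzero(O);return np.array([xs.mean(),ys.mean()]),len(xs)
def locate(meas,fn,x0):
    """meas {cam:(u,v)}, fn(x,y)->pts"""
    def f(p): return np.concatenate([sil(c,fn(*p))[0]-meas[c] for c in meas])
    r=least_squares(f,x0,diff_step=1e-3);return r.x,r.fun
E
python3 - <<'E'
from h import *
np.set_printoptions(precision=4,suppress=True)
im={c:vision.camera(c) for c in('top','scene')}
B={'green':((215,215,255,250),(235,170,266,205),(.437,.36)),'blue':((255,180,300,215),(285,180,312,212),(.548,.243)),'rose':((255,215,290,250),(250,185,278,218),(.445,.27))}
for k,(bt,bs,x0) in B.items():
    m={};ar={}
    for c,b in(('top',bt),('scene',bs)): m[c],ar[c]=cmask(im[c],k,b)
    fn=lambda x,y:cylpts(x,y,.029,.01,.052)
    for cs in (('top',),('scene',),('top','scene')):
        x,r=locate({c:m[c] for c in cs},fn,x0);print(k,cs,x,r)
    print(ar,{c:sil(c,fn(*x))[1] for c in m})
for n in('stand_mouth','stand_cup','lid_mid','tray_mid','cube_cream_mid','cube_rose_mid','cube_green_mid','cube_blue_mid','section_rose_mid','glass_jar','ember_box'):
    for c in('top','scene'):
        for d in regions_of(c,n)[:2]:
            ys,xs=np.nonzero(d['mask']);print(n,c,round(float(d['p']),2),np.round(d['rect'],1),len(xs),xs.mean(),ys.mean())
E
```

```text
Traceback (most recent call last):
  File "h.py", line 39, in cmask
    k=1+np.argmax(st[1:,4]);M=(l==k).astype(np.uint8)
        ~~~~~~~~~^^^^^^^^^^
ValueError: attempt to get argmax of an empty sequence
```

```bash
python3 - <<'E'
from h import *
a=cv2.imread('pics/top0.png');h=cv2.cvtColor(a,cv2.COLOR_BGR2HSV)
for p in((237,231),(232,231),(275,197),(269,231),(323,201),(305,205),(333,201),(360,230)):print(p,h[p[1],p[0]],a[p[1],p[0]])
b=cv2.imread('pics/scene0.png');h=cv2.cvtColor(b,cv2.COLOR_BGR2HSV)
for p in((253,192),(298,200),(265,208),(317,225),(310,229)):print(p,h[p[1],p[0]],b[p[1],p[0]])
E
```

```text
(237, 231) [ 53  95 124] [ 78 124  88]
(232, 231) [ 51  98 122] [ 75 122  89]
(275, 197) [105 139 125] [125  91  57]
(269, 231) [  1 130 172] [ 84  87 172]
(323, 201) [ 20  79 190] [131 171 190]
(305, 205) [ 16 162 194] [ 71 136 194]
(333, 201) [ 16 148 176] [ 74 129 176]
(360, 230) [ 15 166 146] [ 51  98 146]
(253, 192) [ 52 111 106] [ 60 106  73]
(298, 200) [107 145 100] [100  68  43]
(265, 208) [  1 146 152] [ 65  67 152]
(317, 225) [ 21 100 176] [107 155 176]
(310, 229) [ 21  97 166] [103 147 166]
```

```bash
sed -i "s/(H>55)&(H<95)&(Sx>80)/(H>34)\&(H<95)\&(Sx>60)/; s/(H>98)&(H<125)&(Sx>110)/(H>92)\&(H<130)\&(Sx>60)/; s/((H>163)|(H<3))/((H>160)|(H<7))/" h.py
cat > loc.py <<'E'
from h import *
np.set_printoptions(precision=4,suppress=True)
im={c:vision.camera(c) for c in('top','scene')}
B={'green':((215,215,255,250),(235,170,266,205),(.437,.36)),'blue':((255,180,300,215),(285,180,312,212),(.548,.243)),'rose':((255,215,290,250),(250,185,278,218),(.445,.27))}
for k,(bt,bs,x0) in B.items():
    m={};ar={}
    for c,b in(('top',bt),('scene',bs)): m[c],ar[c]=cmask(im[c],k,b)
    fn=lambda x,y:cylpts(x,y,.029,.01,.052)
    for cs in (('top',),('scene',),('top','scene')):
        x,r=locate({c:m[c] for c in cs},fn,x0);print(k,cs,x,r)
    print(ar,{c:sil(c,fn(*x))[1] for c in m})
E
python3 loc.py; python3 - <<'E'
from h import *
vision.camera('top');vision.camera('scene')
for n in('stand_mouth','stand_cup','lid_mid','tray_mid','cube_cream_mid','cube_rose_mid','cube_green_mid','cube_blue_mid','section_rose_mid','glass_jar','ember_box'):
    for c in('top','scene'):
        for d in regions_of(c,n)[:2]:
            ys,xs=np.nonzero(d['mask']);print(n,c,round(float(d['p']),2),np.round(d['rect'],1),len(xs),xs.mean(),ys.mean())
E
```

```text
green ('top',) [0.4334 0.3608] [-0.  0.]
stand_mouth top 0.83 [323.9 200.4  27.2  29. ] 650 323.4646153846154 202.03538461538463
stand_mouth scene 0.75 [298.8 195.4  15.7  18.2] 302 296.8079470198675 195.59602649006624
stand_mouth scene 0.68 [253.2 188.2  13.9  19. ] 265 252.2490566037736 187.18867924528303
stand_cup top 0.74 [323.  201.8  27.7  26.7] 603 323.55555555555554 201.65505804311775
stand_cup scene 0.75 [316.1 224.9  31.9  24.1] 645 315.9162790697674 224.87596899224806
lid_mid top 0.17 [377.2 196.1  12.1   8.7] 40 374.8 195.85
lid_mid scene 0.55 [283.4 183.9  14.1  17.5] 169 282.5621301775148 182.82248520710058
tray_mid top 0.85 [377.4 204.1  26.1  63.9] 1060 374.3141509433962 203.53584905660378
tray_mid scene 0.87 [336.5 260.2  66.3  43. ] 745 329.64026845637585 263.5060402684564
tray_mid scene 0.59 [240.6 177.5  19.3  14.2] 181 239.59668508287294 177.0110497237569
cube_cream_mid top 0.62 [375.8 228.5   7.9   7. ] 47 377.0 226.0
cube_cream_mid top 0.59 [276.5 195.   21.7  16.4] 274 274.4379562043796 196.74087591240877
cube_cream_mid scene 0.41 [320.  265.9   7.8  10.8] 82 
[... 2734 characters left out ...]
**self.kwargs)
           ~~~~~~^^^^^^^^^^^^^^^^^^^^^^^^^^^^^^
  File "h.py", line 44, in f
    def f(p): return np.concatenate([sil(c,fn(*p))[0]-meas[c] for c in meas])
                                     ~~~^^^^^^^^^^
  File "h.py", line 30, in sil
    q=np.array([proj(c,p) for p in pts]);h=cv2.convexHull((q*S).astype(np.float32))
                ~~~~^^^^^
  File "h.py", line 6, in proj
    K,k1,R,t=P(c);x=R@np.array(X)+t;u=x[:2]/x[2];u=u*(1+k1*(u@u));return (K@[u[0],u[1],1])[:2]
             ~^^^
  File "h.py", line 4, in P
    p=vision.camera_params(c);return np.array(p['intrinsics']),float(p['k1']),np.array(p['R']),np.array(p['t'])
ValueError: time passes only in moves, steps and waits
```

```bash
python3 - <<'E'
s=open('h.py').read()
s=s.replace("def P(c):\n    p=vision","_C={}\ndef P(c):\n    if c not in _C: _C[c]=_P(c)\n    return _C[c]\ndef _P(c):\n    p=vision",1)
s=s.replace("[c]\nd","[c]\nd").replace("{'green':","{'cream':(H>12)&(H<40)&(Sx<125)&(V>70),'lid':(H>10)&(H<30)&(Sx<115)&(V>120),'green':")
open('h.py','w').write(s)
s=open('loc.py').read()
s=s.replace("(.445,.27))}","(.445,.27)),'cream':((305,183,340,218),(300,205,332,240),(.534,.084))}").replace("x,y,.029,.01,.052)","x,y,.029,*((.008,.05) if k=='cream' else (.01,.052)))")
open('loc.py','w').write(s)
E
python3 loc.py
```

```text
green ('top',) [0.4335 0.3609] [0. 0.]
green ('scene',) [0.4307 0.3606] [-0.  0.]
green ('top', 'scene') [0.4323 0.3611] [-0.0584  0.3711  0.3849 -0.1619]
{'top': 276, 'scene': 263} {'top': 302.9642995719332, 'scene': 291.7426535077393}
blue ('top',) [0.5456 0.2427] [0. 0.]
blue ('scene',) [0.5423 0.2383] [-0. -0.]
blue ('top', 'scene') [0.5446 0.242 ] [ 0.23    0.2928  0.1548 -0.6639]
{'top': 250, 'scene': 281} {'top': 290.6034966891166, 'scene': 311.1718160561286}
rose ('top',) [0.4352 0.2604] [ 0. -0.]
rose ('scene',) [0.4328 0.2578] [0. 0.]
rose ('top', 'scene') [0.4343 0.2599] [ 0.1272  0.2673  0.1819 -0.4205]
{'top': 279, 'scene': 329} {'top': 289.2539118588902, 'scene': 328.8931215843186}
cream ('top',) [0.5321 0.0844] [-0.  0.]
cream ('scene',) [0.5291 0.0811] [ 0. -0.]
cream ('top', 'scene') [0.531  0.0836] [ 0.2389  0.3125  0.1546 -0.5892]
{'top': 296, 'scene': 370} {'top': 283.09041558392346, 'scene': 383.19715523486957}
```

```bash
cat >> h.py <<'E'
def rect(c,im,x,y,z,half=.04,n=240):
    # top-down metric view: right = -y, up = +x
    K,k1,R,t=P(c);g=np.linspace(-half,half,n)
    Y,X=np.meshgrid(y-g,x-g);Q=np.stack([X,Y,0*X+z],-1)@R.T+t
    u=Q[...,:2]/Q[...,2:];u=u*(1+k1*(u**2).sum(-1,keepdims=True));uv=u*[K[0,0],K[1,1]]+[K[0,2],K[1,2]]
    return cv2.remap(im,uv[...,0].astype(np.float32),uv[...,1].astype(np.float32),cv2.INTER_CUBIC)
E
python3 - <<'E'
from h import *
im={c:vision.camera(c) for c in('top','scene')}
rows=[]
for c,o in(('top',(0,0)),('scene',(-.003,-.003))):
    rows.append(np.hstack([cv2.resize(rect(c,im[c],x+o[0],y+o[1],z,n=200),(200,200)) for x,y,z in((.532,.0844,.05),(.4335,.3609,.052),(.5456,.2427,.052),(.4352,.2604,.052))]))
I=np.vstack(rows)
for i in range(4):
    for j in range(2): cv2.circle(I,(100+200*i,100+200*j),72,(255,255,0),1)
cv2.imwrite('pics/rims.png',I[...,::-1])
E
```

```text
(no output)
```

View pics/rims.png

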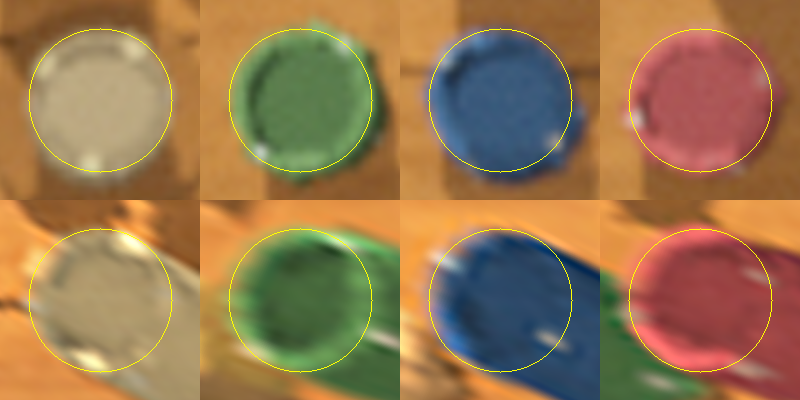

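```bash
python3 - <<'E'
from h import *
im={c:vision.camera(c) for c in('top','scene')}
I=np.hstack([rect('top',im['top'],.5325,.084,.05,.032,400),rect('scene',im['scene'],.529,.081,.05,.032,400)])
for j in(0,400):cv2.circle(I,(200+j,200),int(.027/.064*400),(255,255,0),1)
J=np.hstack([cv2.resize(im['top'][183:218,306:341],(400,400),interpolation=0),cv2.resize(im['scene'][205:240,299:334],(400,400),interpolation=0)])
cv2.imwrite('pics/stand.png',np.vstack([I,J])[:,:,::-1][:600*2:1])
cv2.imwrite('pics/stand.png',cv2.resize(np.vstack([I,J])[...,::-1],(600,600)))
E
```

```text
(no output)
```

View pics/stand.png

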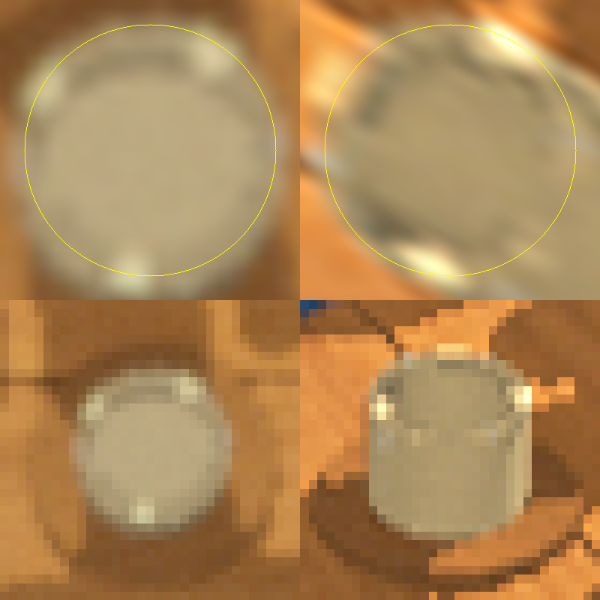

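```bash
python3 - <<'E'
from h import *
im={c:vision.camera(c) for c in('top','scene')}
def ring(c,x,y,z,r,a):
    K,k1,R,t=P(c);X=np.stack([x+r*np.cos(a),y+r*np.sin(a),0*a+z],1)@R.T+t
    u=X[:,:2]/X[:,2:];u=u*(1+k1*(u**2).sum(1,keepdims=True));uv=(u*[K[0,0],K[1,1]]+[K[0,2],K[1,2]]).astype(np.float32)
    return cv2.remap(im[c],uv[:,:1],uv[:,1:],cv2.INTER_LINEAR)[:,0].astype(float)
a=np.radians(np.arange(-180,180,1))
out=np.full((400,720,3),255,np.uint8)
off={'top':(.0,.0),'scene':(-.003,-.003)}
T={'stand':(.5321,.0844,.05),'green':(.4335,.3608,.052),'blue':(.5456,.2427,.052),'rose':(.4352,.2604,.052)}
for c in off:
  for n,(x,y,z) in T.items():
    w=np.mean([ring(c,x+off[c][0],y+off[c][1],z,r,a) for r in(.025,.0265,.028)],0)
    f=w.min(1) if n!='stand' else w[:,2]/w[:,0]
    f=cv2.GaussianBlur(np.tile(f,3)[None],(0,0),3)[0][360:720]
    pk=[i-180 for i in range(360) if f[i]==f[np.arange(i-15,i+16)%360].max()]
    g=f+f[(np.arange(360)+180)%360];s=np.argmax(g[:180])-180
    print(c,n,[(p,round(f[p+180],2)) for p in pk],'sym',s)
E
```

```text
top stand [(-129, np.float64(0.67)), (-88, np.float64(0.68)), (-33, np.float64(0.69)), (10, np.float64(0.62)), (55, np.float64(0.69)), (99, np.float64(0.65)), (173, np.float64(0.75))] sym -35
top green [(-173, np.float64(99.61)), (-122, np.float64(89.86)), (-90, np.float64(94.93)), (-39, np.float64(134.86)), (33, np.float64(94.36)), (72, np.float64(96.71)), (108, np.float64(98.55)), (143, np.float64(148.5))] sym -38
top blue [(-166, np.float64(54.49)), (-127, np.float64(112.43)), (-44, np.float64(84.65)), (55, np.float64(134.44)), (117, np.float64(116.17))] sym -126
top rose [(-174, np.float64(102.93)), (-111, np.float64(69.61)), (-71, np.float64(104.16)), (-3, np.float64(110.46)), (52, np.float64(102.87)), (107, np.float64(142.87)), (157, np.float64(102.99))] sym -73
scene stand [(-131, np.float64(0.62)), (-85, np.float64(0.68)), (-31, np.float64(0.72)), (21, np.float64(0.56)), (56, np.float64(0.52)), (96, np.float64(0.65)), (173, np.float64(0.68))] sym -85
scene green [(-151, np.float64(81.39)), (-116, np.float64(93.44)), (-72, np.float64(84.18)), (-30, np.float64(117.85)), (142, np.float64(125.84))] sym -34
scene blue [(-128, np.float64(113.38)), (-72, np.float64(43.83)), (-15, np.float64(95.93)), (25, np.float64(128.95)), (55, np.float64(164.02)), (94, np.float64(129.65)), (148, np.float64(103.51))] sym -127
scene rose [(-156, np.float64(94.74)), (-120, np.float64(69.29)), (-70, np.float64(88.7)), (0, np.float64(98.26)), (60, np.float64(91.28)), (105, np.float64(106.6)), (156, np.float64(102.56))] sym -71
```

```bash
cat > cubes.py <<'E'
from h import *
np.set_printoptions(precision=4,suppress=True)
im={'top':vision.camera('top'),'scene':vision.camera('scene')}
a=im['top'];I=cv2.resize(a[170:240,350:400],None,fx=8,fy=8,interpolation=cv2.INTER_NEAREST)
b=im['scene'];J=cv2.resize(b[240:285,295:370],None,fx=5,fy=5,interpolation=cv2.INTER_NEAREST)
o=np.zeros((560,800,3),np.uint8);o[:560,:400]=I;o[:225,400:775]=J;cv2.imwrite('pics/cubes.png',o[...,::-1])
h=cv2.cvtColor(a,cv2.COLOR_RGB2HSV).astype(int)
bg=np.zeros(a.shape[:2],bool);bg[172:235,362:390]=1
H,S,V=h[...,0],h[...,1],h[...,2]
ms={'rose':((H>155)|(H<4))&(V>95)&(S>90),'green':(H>40)&(H<90)&(S>50),'blue':(H>95)&(H<130)&(S>60),'cream':(S<110)&(V>140)&(H>12)}
def cube(x,y,yaw):
    c,s=np.cos(yaw),np.sin(yaw)
    return np.array([[x+c*u-s*v,y+s*u+c*v,z] for u in(-.01,.01) for v in(-.01,.01) for z in(.014,.025)])
res={}
for n,m in ms.items():
    m=m&bg;k,l,st,ce=cv2.connectedComponentsWithStats(m.astype(np.uint8))
    if k<2: print(n,'none');continue
    i=1+np.argmax(st[1:,4]);x,r=locate({'top':ce[i]},lambda x,y:cube(x,y,-.06),(.52,-.085));res[n]=x
    print(n,ce[i],st[i,4],sil('top',cube(*x,-.06))[1],x)
if 'rose' in res and 'cream' in res:
    d=res['rose']-res['cream'];print(np.linalg.norm(d),np.degrees(np.arctan2(d[1],d[0])))
E
python3 cubes.py
```

```text
rose [372.6   180.275] 40 42.45428294898011 [ 0.5989 -0.0798]
green [374.     195.1707] 41 42.570272425655276 [ 0.549  -0.0829]
blue [375.4211 210.3684] 38 42.6459709869232 [ 0.4987 -0.086 ]
cream [376.9167 225.1042] 48 42.683382297633216 [ 0.4504 -0.0895]
0.14877136073828529 3.728315192822307
```

View pics/cubes.png

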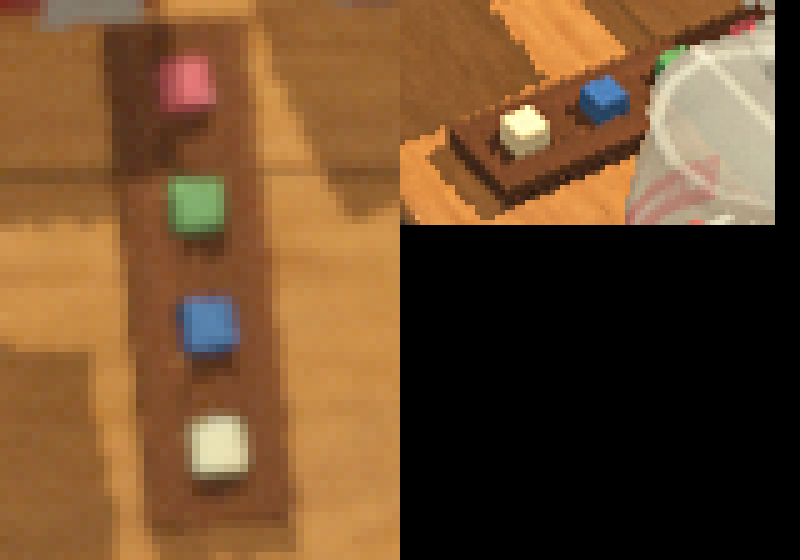

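```bash
cat > mv.py <<'E'
import sys,numpy as np
from bench import ctrl
from scipy.spatial.transform import Rotation as Ro
np.set_printoptions(precision=4,suppress=True)
def state():
    o=ctrl.get_obs();q=o['eef_rot'];R=Ro.from_quat([q[1],q[2],q[3],q[0]]).as_matrix();return o,np.array(o['eef_pos']),R
def plan(x,y,z,jaw=None,p=None,R=None):
    if p is None:o,p,R=state()
    j0=np.degrees(np.arctan2(R[1,0],R[0,0]))
    jaw=j0 if jaw is None else jaw
    a=np.radians(jaw);T=np.array([[np.cos(a),0,-np.sin(a)],[np.sin(a),0,np.cos(a)],[0,-1,0]])
    d=R.T@(np.array([x,y,z])-p)*100;rv=Ro.from_matrix(R.T@T).as_rotvec()
    print('-> x %.2f y %.2f z %.2f | ax %.3f ay %.3f az %.3f'%(*d,*rv),' rows>=%d'%max(np.linalg.norm(d)/6.25,np.degrees(np.linalg.norm(rv))/10.7))
def show():
    o,p,R=state();print('t %.2f'%o['time_s'],'p',p,'jaw %.1f'%np.degrees(np.arctan2(R[1,0],R[0,0])),'down',R[:,1],'q',np.array(o['q']),'F',np.array(o['wrist_force']),'M',np.array(o['torque']),'open %.3f'%o['opening'])
if __name__=='__main__':
    show()
    for a in sys.argv[1:]: plan(*[float(v) for v in a.split(',')])
E
python3 mv.py .449,-.0895,.16,-86.3; python3 - <<'E'
from h import *
for p in((415,215),(437,195),(437,236),(458,215)):print(p,onz('top',p,.1),onz('top',p,.2))
E
```

```text
t 3.60 p [0.2137 0.5338 0.2563] jaw 68.2 down [ 0.  0. -1.] q [ 0.9837  0.1808  1.607  -0.      1.3538 -0.2063] F [-0.2418  0.0051 -0.1244] M [-0.0187  0.0487 -0.0037] open 1.002
-> x -49.12 y 9.63 z -45.01 | ax -0.000 ay 2.696 az 0.000  rows>=14
(415, 215) [ 0.47299612 -0.19640949  0.1       ] [ 0.46148961 -0.17245263  0.2       ]
(437, 195) [ 0.53480972 -0.26844902  0.1       ] [ 0.5184758  -0.23886614  0.2       ]
(437, 236) [ 0.40761974 -0.2617023   0.1       ] [ 0.40121888 -0.23264631  0.2       ]
(458, 215) [ 0.47158602 -0.33112258  0.1       ] [ 0.46018963 -0.29664513  0.2       ]
```

{"method": "apply_moves", "body": {"increments": [{"x":-49.1,"y":6.6,"z":-45,"ay":2.696,"grip":0.45},{"x":-49.1,"y":6.6,"z":-45,"ay":2.696,"grip":0.45},{"x":-49.1,"y":6.6,"z":-45,"ay":2.696,"grip":0.45},{"x":-49.1,"y":6.6,"z":-45,"ay":2.696,"grip":0.45},{"x":-49.1,"y":6.6,"z":-45,"ay":2.696,"grip":0.45},{"x":-49.1,"y":6.6,"z":-45,"ay":2.696,"grip":0.45},{"x":-49.1,"y":6.6,"z":-45,"ay":2.696,"grip":0.45},{"x":-49.1,"y":6.6,"z":-45,"ay":2.696,"grip":0.45},{"x":-49.1,"y":6.6,"z":-45,"ay":2.696,"grip":0.45},{"x":-49.1,"y":6.6,"z":-45,"ay":2.696,"grip":0.45},{"x":-49.1,"y":6.6,"z":-45,"ay":2.696,"grip":0.45},{"x":-49.1,"y":6.6,"z":-45,"ay":2.696,"grip":0.45}]}}

```text
invalid input
```

```bash
python3 mv.py .449,-.0895,.1,-86.3
```

```text
t 3.60 p [0.2137 0.5338 0.2563] jaw 68.2 down [ 0.  0. -1.] q [ 0.9837  0.1808  1.607  -0.      1.3538 -0.2063] F [-0.2418  0.0051 -0.1244] M [-0.0187  0.0487 -0.0037] open 1.002
-> x -49.13 y 15.63 z -45.01 | ax -0.000 ay 2.696 az 0.000  rows>=14
```

{"method": "apply_moves", "body": {"increments": [{"x":-49.1,"y":6.6,"z":-45,"ax":0,"ay":2.696,"az":0,"grip":0.45}]}}

```text
time_s: 3.72
eef_pos: [0.2354, 0.4772, 0.2503]
eef_rot: [0.621, -0.62, -0.34, 0.339]
wrist_force: [0.5, -0.6, 0.3]
opening: 0.814
```

```bash
python3 mv.py .449,-.0895,.19,-86.3
```

```text
t 3.73 p [0.2354 0.4772 0.2503] jaw 57.4 down [ 0.0008  0.0018 -1.    ] q [ 0.889   0.0892  1.7221  0.0005  1.3283 -0.1135] F [ 0.537  -0.6218  0.348 ] M [-0.0358 -0.0012 -0.0064] open 0.814
-> x -36.28 y 5.95 z -48.51 | ax -0.003 ay 2.509 az 0.000  rows>=13
```

{"method": "apply_moves", "body": {"increments": [{"x":-36.3,"y":6,"z":-48.5,"ax":0,"ay":2.509,"az":0,"grip":0.45},{"x":-36.3,"y":6,"z":-48.5,"ax":0,"ay":2.509,"az":0,"grip":0.45},{"x":-36.3,"y":6,"z":-48.5,"ax":0,"ay":2.509,"az":0,"grip":0.45},{"x":-36.3,"y":6,"z":-48.5,"ax":0,"ay":2.509,"az":0,"grip":0.45},{"x":-36.3,"y":6,"z":-48.5,"ax":0,"ay":2.509,"az":0,"grip":0.45},{"x":-36.3,"y":6,"z":-48.5,"ax":0,"ay":2.509,"az":0,"grip":0.45},{"x":-36.3,"y":6,"z":-48.5,"ax":0,"ay":2.509,"az":0,"grip":0.45},{"x":-36.3,"y":6,"z":-48.5,"ax":0,"ay":2.509,"az":0,"grip":0.45},{"x":-36.3,"y":6,"z":-48.5,"ax":0,"ay":2.509,"az":0,"grip":0.45},{"x":-36.3,"y":6,"z":-48.5,"ax":0,"ay":2.509,"az":0,"grip":0.45},{"x":-36.3,"y":6,"z":-48.5,"ax":0,"ay":2.509,"az":0,"grip":0.45},{"x":-36.3,"y":6,"z":-48.5,"ax":0,"ay":2.509,"az":0,"grip":0.45}]}}

```text
time_s: 5.22
eef_pos: [0.4489, -0.0905, 0.1894]
eef_rot: [0.573, -0.572, 0.416, -0.415]
wrist_force: [-0.3, 0.5, 0.3]
opening: 0.552
```

```bash
python3 mv.py .449,-.0895,.1,-86.3
```

```text
t 5.22 p [ 0.4489 -0.0905  0.1894] jaw -71.9 down [ 0.0002  0.002  -1.    ] q [-0.4605 -0.0107  1.9572  0.002   1.1958  0.7943] F [-0.3409  0.469   0.2945] M [ 0.0101  0.0184 -0.0053] open 0.552
-> x -0.08 y 8.94 z 0.04 | ax -0.001 ay 0.251 az -0.002  rows>=1
```

{"method": "apply_moves", "body": {"increments": [{"x":-0.1,"y":6,"z":0,"ax":0,"ay":0.251,"az":0,"grip":0.45},{"x":-0.1,"y":10,"z":0,"ax":0,"ay":0.251,"az":0,"grip":0.45},{"x":-0.1,"y":11,"z":0,"ax":0,"ay":0.251,"az":0,"grip":0.45},{"x":-0.1,"y":11,"z":0,"ax":0,"ay":0.251,"az":0,"grip":0.45}]}}

```text
time_s: 5.72
eef_pos: [0.4488, -0.0894, 0.0797]
eef_rot: [0.517, -0.516, 0.484, -0.483]
wrist_force: [-0.4, -0.4, -0.3]
opening: 0.549
```

```bash
python3 mv.py .449,-.0895,.04,-86.3; python3 - <<'E'
from h import *
b=vision.camera('scene');a=vision.camera('top')
J=np.hstack([cv2.resize(b[190:290,265:365],(500,500),interpolation=cv2.INTER_CUBIC),cv2.resize(a[190:250,345:405],(300,300),interpolation=cv2.INTER_CUBIC) if 0 else cv2.resize(a[180:260,335:383],(300,500),interpolation=cv2.INTER_CUBIC)])
cv2.imwrite('pics/a1.png',J[...,::-1])
E
```

```text
t 5.72 p [ 0.4488 -0.0894  0.0797] jaw -86.2 down [-0.0001  0.0021 -1.    ] q [-0.4583  0.1747  2.0238  0.0023  0.9441  1.0453] F [-0.4252 -0.4357 -0.266 ] M [-0.0076 -0.0458 -0.013 ] open 0.549
-> x 0.02 y 3.97 z 0.02 | ax -0.000 ay 0.001 az -0.002  rows>=0
```

View pics/a1.png

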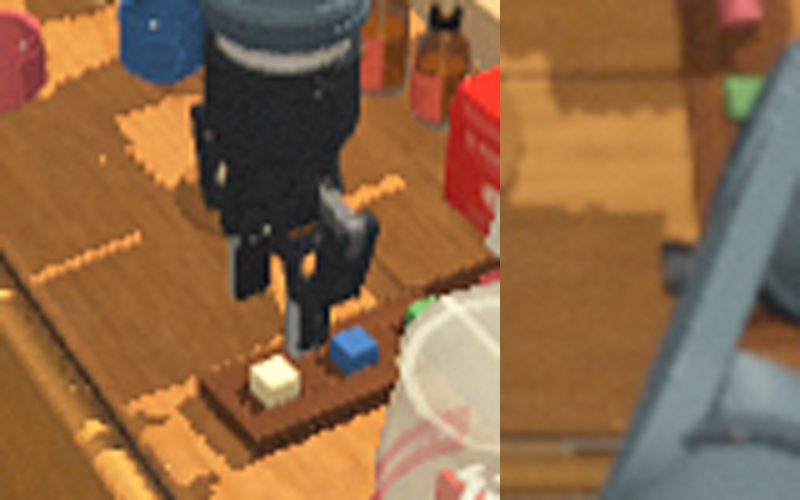

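{"method": "apply_moves", "body": {"increments": [{"x":0,"y":3,"z":0,"ax":0,"ay":0,"az":0,"grip":0.45},{"x":0,"y":3.9,"z":0,"ax":0,"ay":0,"az":0,"grip":0.45},{"x":0,"y":3.9,"z":0,"ax":0,"ay":0,"az":0,"grip":0.45},{"x":0,"y":3.9,"z":0,"ax":0,"ay":0,"az":0,"grip":1},{"x":0,"y":3.9,"z":0,"ax":0,"ay":0,"az":0,"grip":1},{"x":0,"y":3.9,"z":0,"ax":0,"ay":0,"az":0,"grip":1},{"x":0,"y":3.9,"z":0,"ax":0,"ay":0,"az":0,"grip":1},{"x":0,"y":3.9,"z":0,"ax":0,"ay":0,"az":0,"grip":1}]}}

```text
time_s: 6.82
eef_pos: [0.4508, -0.0903, 0.0432]
eef_rot: [0.517, -0.515, 0.482, -0.484]
wrist_force: [-1.3, -0.1, 5.9]
opening: 0.21
```

```bash
python3 mv.py .532,.083,.12,-75
```

```text
t 6.83 p [ 0.4508 -0.0903  0.0432] jaw -86.2 down [ 0.0044 -0.0001 -1.    ] q [-0.458   0.2518  2.0303  0.0024  0.8555  1.0456] F [-1.3061 -0.0912  5.8585] M [0.1327 0.2525 0.0408] open 0.210
-> x -16.76 y -7.64 z 9.27 | ax -0.004 ay -0.196 az 0.001  rows>=3
```

{"method": "apply_moves", "body": {"increments": [{"x":0,"y":-6,"z":0,"ax":0,"ay":0,"az":0,"grip":1},{"x":0,"y":-8,"z":0,"ax":0,"ay":0,"az":0,"grip":1},{"x":-6,"y":-8,"z":3,"ax":0,"ay":-0.1,"az":0,"grip":1},{"x":-11,"y":-8,"z":6,"ax":0,"ay":-0.196,"az":0,"grip":1},{"x":-16.8,"y":-8,"z":9.3,"ax":0,"ay":-0.196,"az":0,"grip":1},{"x":-16.8,"y":-8,"z":9.3,"ax":0,"ay":-0.196,"az":0,"grip":1},{"x":-16.8,"y":-8,"z":9.3,"ax":0,"ay":-0.196,"az":0,"grip":1}]}}

```text
time_s: 7.7
eef_pos: [0.532, 0.0837, 0.1237]
eef_rot: [0.562, -0.56, 0.429, -0.431]
wrist_force: [-0.2, -0.6, 0.2]
opening: 0.205
```

```bash
python3 mv.py .531,.083,.085,-75; python3 - <<'E'
from h import *
b=vision.camera('scene');a=vision.camera('top')
J=np.hstack([cv2.resize(b[160:260,265:365],(500,500),interpolation=cv2.INTER_CUBIC),cv2.resize(a[160:240,295:343],(300,500),interpolation=cv2.INTER_CUBIC)])
cv2.imwrite('pics/a2.png',J[...,::-1])
E
```

```text
t 7.70 p [0.532  0.0837 0.1237] jaw -74.9 down [ 0.0041 -0.0004 -1.    ] q [-0.0644  0.2586  1.8068 -0.0002  1.0721  1.2435] F [-0.158  -0.6091  0.2432] M [-0.0237  0.0203  0.0331] open 0.205
-> x 0.04 y 3.86 z -0.13 | ax -0.004 ay 0.001 az 0.001  rows>=0
```

View pics/a2.png

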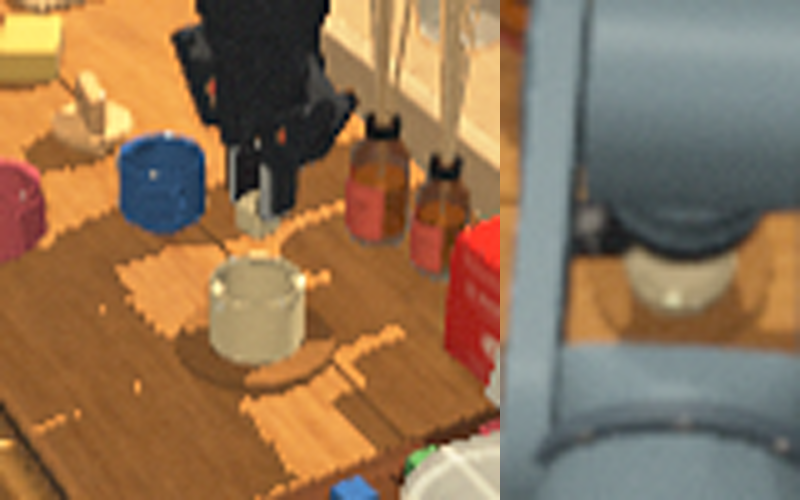

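{"method": "apply_moves", "body": {"increments": [{"x":0,"y":3.9,"z":0,"ax":0,"ay":0,"az":0,"grip":1},{"x":0,"y":4.2,"z":0,"ax":0,"ay":0,"az":0,"grip":1},{"x":0,"y":4.2,"z":0,"ax":0,"ay":0,"az":0,"grip":1},{"x":0,"y":4.2,"z":0,"ax":0,"ay":0,"az":0,"grip":0.5},{"x":0,"y":4.2,"z":0,"ax":0,"ay":0,"az":0,"grip":0.5},{"x":0,"y":4.2,"z":0,"ax":0,"ay":0,"az":0,"grip":0.5},{"x":0,"y":-3,"z":0,"ax":0,"ay":0,"az":0,"grip":0.3},{"x":0,"y":-8,"z":0,"ax":0,"ay":0,"az":0,"grip":0},{"x":0,"y":-8,"z":0,"ax":0,"ay":0,"az":0,"grip":0}]}}

```text
time_s: 8.93
eef_pos: [0.535, 0.0825, 0.2096]
eef_rot: [0.564, -0.558, 0.426, -0.435]
wrist_force: [0.8, 0.1, -0.4]
opening: 1.0
```

```bash
python3 mv.py .4325,.361,.14,-28; python3 - <<'E'
from h import *
b=vision.camera('scene');a=vision.camera('top')
J=np.hstack([cv2.resize(b[160:260,265:365],(500,500),interpolation=cv2.INTER_CUBIC),cv2.resize(a[160:240,295:343],(300,500),interpolation=cv2.INTER_CUBIC)])
cv2.imwrite('pics/a3.png',J[...,::-1])
E
```

```text
t 8.93 p [0.535  0.0825 0.2096] jaw -75.0 down [ 0.0152 -0.0011 -0.9999] q [-0.0663  0.1437  1.7484 -0.0001  1.2343  1.2435] F [ 0.8112  0.1184 -0.4162] M [-0.0048 -0.0274 -0.0153] open 1.000
-> x -29.59 y 6.78 z -2.82 | ax -0.012 ay -0.821 az 0.011  rows>=4
```

View pics/a3.png

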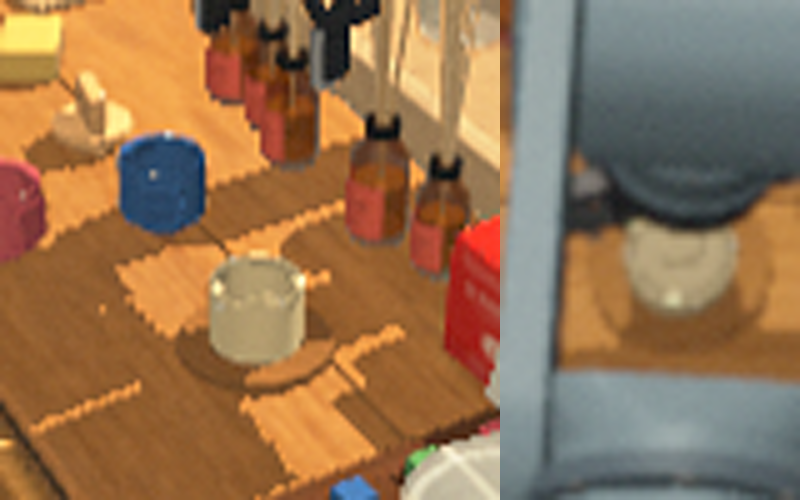

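{"method": "apply_moves", "body": {"increments": [{"x":-29.6,"y":6.8,"z":-2.8,"ax":-0.012,"ay":-0.821,"az":0.011,"grip":0},{"x":-29.6,"y":6.8,"z":-2.8,"ax":-0.012,"ay":-0.821,"az":0.011,"grip":0},{"x":-29.6,"y":6.8,"z":-2.8,"ax":-0.012,"ay":-0.821,"az":0.011,"grip":0},{"x":-29.6,"y":6.8,"z":-2.8,"ax":-0.012,"ay":-0.821,"az":0.011,"grip":0},{"x":-29.6,"y":6.8,"z":-2.8,"ax":-0.012,"ay":-0.821,"az":0.011,"grip":0},{"x":-29.6,"y":6.8,"z":-2.8,"ax":-0.012,"ay":-0.821,"az":0.011,"grip":0},{"x":-29.6,"y":6.8,"z":-2.8,"ax":-0.012,"ay":-0.821,"az":0.011,"grip":0}]}}

```text
time_s: 9.9
eef_pos: [0.4277, 0.3608, 0.134]
eef_rot: [-0.685, 0.688, -0.175, 0.167]
wrist_force: [0.1, -0.1, 0.6]
opening: 1.002
```

```bash
python3 mv.py .4325,.361,.032,-28; python3 - <<'E'
from h import *
b=vision.camera('scene');a=vision.camera('top')
J=np.hstack([cv2.resize(b[120:220,210:310],(500,500),interpolation=cv2.INTER_CUBIC),cv2.resize(a[190:270,215:263],(300,500),interpolation=cv2.INTER_CUBIC)])
cv2.imwrite('pics/a4.png',J[...,::-1])
E
```

```text
t 9.90 p [0.4277 0.3608 0.134 ] jaw -28.0 down [-0.0126 -0.0012 -0.9999] q [0.486  0.2941 1.7365 0.0053 1.1227 0.9721] F [ 0.0954 -0.0597  0.6093] M [0.0142 0.0263 0.0375] open 1.002
-> x 0.52 y 10.19 z 0.31 | ax 0.007 ay 0.000 az -0.011  rows>=1
```

View pics/a4.png

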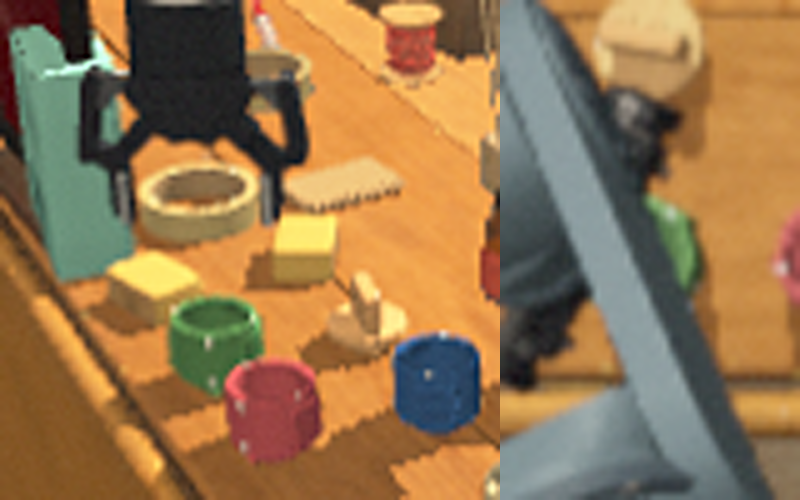

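```bash
python3 - <<'E'
from h import *
p=np.array([.4277,.3608,.134]);j=np.array([np.cos(-.489),np.sin(-.489),0])
for s in(-1,1):
  for dz in(.006,.012,.025):print(s,dz,proj('scene',p+s*j*.046-[0,0,dz]))
E
```

```text
-1 0.006 [235.28188993 162.06923439]
-1 0.012 [235.4541629  163.70514377]
-1 0.025 [235.82545971 167.22353387]
1 0.006 [263.05703473 162.22168775]
1 0.012 [263.16378832 163.85856133]
1 0.025 [263.39390508 167.37894356]
```

{"method": "apply_moves", "body": {"increments": [{"x":0.35,"y":3,"z":0.2,"ax":0.007,"ay":0,"az":-0.011,"grip":0},{"x":0.35,"y":3,"z":0.2,"ax":0.007,"ay":0,"az":-0.011,"grip":0},{"x":0.45,"y":8,"z":0.25,"ax":0.007,"ay":0,"az":-0.011,"grip":0},{"x":0.45,"y":10.2,"z":0.25,"ax":0.007,"ay":0,"az":-0.011,"grip":0},{"x":0.45,"y":10.2,"z":0.25,"ax":0.007,"ay":0,"az":-0.011,"grip":0}]}}

```text
time_s: 10.62
eef_pos: [0.4324, 0.3591, 0.0322]
eef_rot: [-0.686, 0.686, -0.172, 0.172]
wrist_force: [0.2, 0.2, 0.0]
opening: 0.999
```

```bash
python3 mv.py .4315,.361,.032,-28; python3 - <<'E'
from h import *
b=vision.camera('scene')
J=cv2.resize(b[140:220,215:295],(600,600),interpolation=cv2.INTER_CUBIC)
cv2.imwrite('pics/a5.png',J[...,::-1])
E
```

```text
t 10.62 p [0.4324 0.3591 0.0322] jaw -28.2 down [-0.0009 -0.0007 -1.    ] q [ 0.4821  0.4569  1.7671 -0.0002  0.9187  0.9741] F [0.2401 0.2432 0.0409] M [-0.0447  0.0177 -0.0197] open 0.999
-> x -0.17 y 0.02 z 0.12 | ax 0.001 ay -0.003 az -0.000  rows>=0
```

View pics/a5.png

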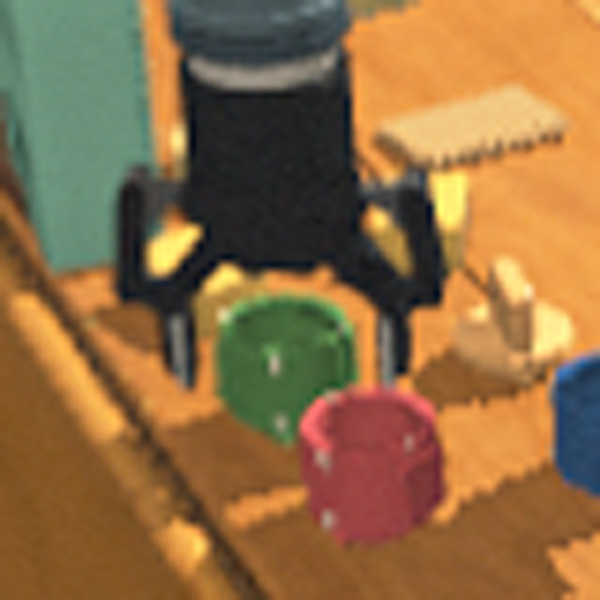

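{"method": "apply_moves", "body": {"increments": [{"x":-0.1,"y":0,"z":0.1,"ax":0,"ay":0,"az":0,"grip":0},{"x":-0.1,"y":0,"z":0.1,"ax":0,"ay":0,"az":0,"grip":1},{"x":-0.1,"y":0,"z":0.1,"ax":0,"ay":0,"az":0,"grip":1},{"x":-0.1,"y":0,"z":0.1,"ax":0,"ay":0,"az":0,"grip":1},{"x":-0.1,"y":0,"z":0.1,"ax":0,"ay":0,"az":0,"grip":1},{"x":-0.1,"y":0,"z":0.1,"ax":0,"ay":0,"az":0,"grip":1}]}}

```text
time_s: 11.42
eef_pos: [0.4341, 0.3619, 0.0352]
eef_rot: [0.687, -0.685, 0.171, -0.173]
wrist_force: [-0.8, -0.3, 6.7]
opening: 0.719
```

```bash
python3 mv.py .4315,.361,.12,-28
```

```text
t 11.43 p [0.4341 0.3619 0.0352] jaw -28.2 down [ 0.004  0.002 -1.   ] q [ 0.485   0.4541  1.7631 -0.0002  0.92    0.9766] F [-0.7857 -0.2648  6.7369] M [ 0.0357  0.1519 -0.028 ] open 0.719
-> x -0.16 y -8.48 z -0.17 | ax -0.004 ay -0.003 az 0.003  rows>=1
```

{"method": "apply_moves", "body": {"increments": [{"x":0,"y":-5,"z":0,"ax":0,"ay":0,"az":0,"grip":1},{"x":0,"y":-9,"z":0,"ax":0,"ay":0,"az":0,"grip":1},{"x":0,"y":-10,"z":0,"ax":0,"ay":0,"az":0,"grip":1}]}}

```text
time_s: 11.8
eef_pos: [0.4353, 0.3627, 0.1384]
eef_rot: [0.688, -0.683, 0.169, -0.175]
wrist_force: [0.9, -0.9, -1.5]
opening: 0.718
```

```bash
python3 mv.py .531,.083,.125,5
```

```text
t 11.80 p [0.4353 0.3627 0.1384] jaw -28.1 down [ 0.0091  0.0047 -0.9999] q [ 0.4853  0.2899  1.7314 -0.0002  1.1101  0.9766] F [ 0.9132 -0.9127 -1.4924] M [ 0.0663 -0.033   0.0155] open 0.718
-> x 21.63 y 1.30 z -20.16 | ax -0.006 ay -0.579 az 0.008  rows>=4
```

{"method": "apply_moves", "body": {"increments": [{"x":21.6,"y":1.2,"z":-20.2,"ax":-0.006,"ay":-0.579,"az":0.008,"grip":1},{"x":21.6,"y":1.2,"z":-20.2,"ax":-0.006,"ay":-0.579,"az":0.008,"grip":1},{"x":21.6,"y":1.2,"z":-20.2,"ax":-0.006,"ay":-0.579,"az":0.008,"grip":1},{"x":21.6,"y":1.2,"z":-20.2,"ax":-0.006,"ay":-0.579,"az":0.008,"grip":1},{"x":21.6,"y":1.2,"z":-20.2,"ax":-0.006,"ay":-0.579,"az":0.008,"grip":1},{"x":21.6,"y":1.2,"z":-20.2,"ax":-0.006,"ay":-0.579,"az":0.008,"grip":1},{"x":21.6,"y":1.2,"z":-20.2,"ax":-0.006,"ay":-0.579,"az":0.008,"grip":1},{"x":21.6,"y":1.2,"z":-20.2,"ax":-0.006,"ay":-0.579,"az":0.008,"grip":1}]}}

```text
time_s: 12.8
eef_pos: [0.5296, 0.0841, 0.1254]
eef_rot: [0.707, -0.706, -0.031, 0.032]
wrist_force: [0.2, -0.1, -1.5]
opening: 0.722
```

```bash
python3 mv.py .531,.083,.105,5; python3 - <<'E'
from h import *
b=vision.camera('scene');a=vision.camera('top')
J=np.hstack([cv2.resize(b[160:260,265:365],(500,500),interpolation=cv2.INTER_CUBIC),cv2.resize(a[160:240,295:343],(300,500),interpolation=cv2.INTER_CUBIC)])
cv2.imwrite('pics/a6.png',J[...,::-1])
E
```

```text
t 12.80 p [0.5296 0.0841 0.1254] jaw 5.1 down [-0.0012  0.0007 -1.    ] q [-0.0645  0.2543  1.808   0.0007  1.0805 -0.1543] F [ 0.2144 -0.0558 -1.4527] M [ 0.0364 -0.037   0.013 ] open 0.722
-> x 0.13 y 2.04 z -0.12 | ax -0.001 ay 0.002 az -0.001  rows>=0
```

View pics/a6.png

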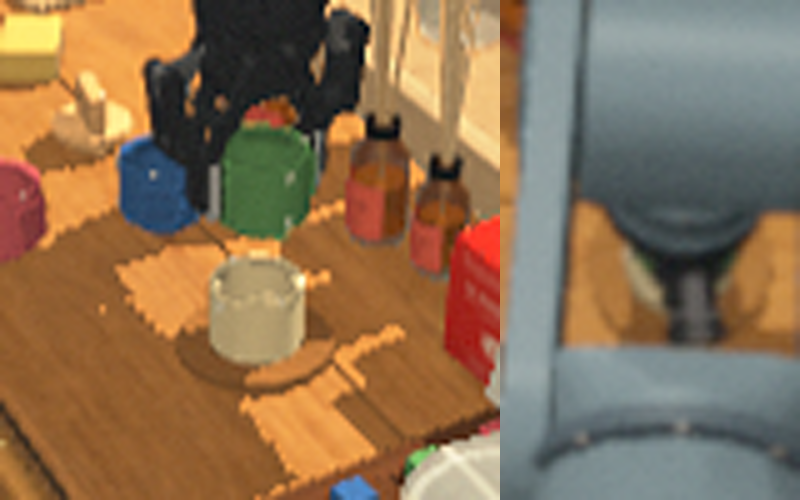

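```bash
python3 - <<'E'
from h import *
def ext(x,y,z0,z1,yaw=None):
    q=np.array([proj('scene',p) for p in cylpts(x,y,.029,z0,z1,yaw)]);return q.min(0),q.max(0)
print('green at tcp',ext(.5296,.0841,.100,.142),ext(.5296,.0841,.100,.142,np.radians(95)))
print('cup',ext(.5291,.0811,.008,.05),ext(.532,.0844,.008,.05))
b=vision.camera('scene')
J=cv2.resize(b[175:240,295:345],(600,780),interpolation=cv2.INTER_NEAREST);cv2.imwrite('pics/a7.png',J[:600,:,::-1])
h=cv2.cvtColor(b,cv2.COLOR_RGB2HSV).astype(int)
for r in(195,200,205):print(r,[(c,h[r,c].tolist()) for c in(305,306,307,308,309,310,326,327,328,329,330)])
for r in(220,225):print(r,[(c,h[r,c].tolist()) for c in(304,305,306,307,308,324,325,326,327,328)])
E
```

```text
green at tcp (array([305.84530208, 183.41331056]), array([326.05727013, 206.07522936])) (array([304.38927811, 183.41331056]), array([327.34367073, 206.07522936]))
cup (array([306.25458845, 210.33156615]), array([325.66621973, 232.68642383])) (array([306.61602557, 209.57612743]), array([325.96824032, 231.8469298 ]))
195 [(305, [40, 22, 35]), (306, [100, 25, 31]), (307, [22, 29, 133]), (308, [18, 33, 132]), (309, [45, 37, 69]), (310, [51, 109, 126]), (326, [51, 115, 80]), (327, [54, 115, 95]), (328, [51, 50, 103]), (329, [14, 138, 140]), (330, [13, 176, 158])]
200 [(305, [83, 26, 39]), (306, [80, 33, 23]), (307, [17, 31, 133]), (308, [21, 27, 131]), (309, [49, 64, 84]), (310, [52, 113, 102]), (326, [60, 107, 76]), (327, [13, 175, 163]), (328, [14, 172, 157]), (329, [15, 172, 150]), (330, [13, 169, 148])]
205 [(305, [15, 170, 126]), (306, [14, 183, 153]), (307, [14, 179, 160]), (308, [14, 182, 157]), (309, [16, 164, 138]), (310, [18, 146, 136]), (326, [14, 169, 160]), (327, [14, 167, 156]), (328, [14, 172, 154]), (329, [14, 171, 149]), (330, [13, 169, 146])]
220 [(304, [14, 173, 226]), (305, [15, 174, 230]), (306, [15, 164, 202]), (307, [20, 93, 164]), (308, [20, 74, 168]), (324, [19, 95, 182]), (325, [18, 110, 206]), (326, [13, 176, 149]), (327, [14, 179, 148]), (328, [14, 180, 149])]
225 [(304, [14, 176, 161]), (305, [14, 176, 164]), (306, [16, 162, 154]), (307, [21, 93, 167]), (308, [19, 95, 171]), (324, [20, 96, 208]), (325, [19, 108, 199]), (326, [13, 169, 119]), (327, [14, 168, 117]), (328, [13, 171, 116])]
```

View pics/a7.png

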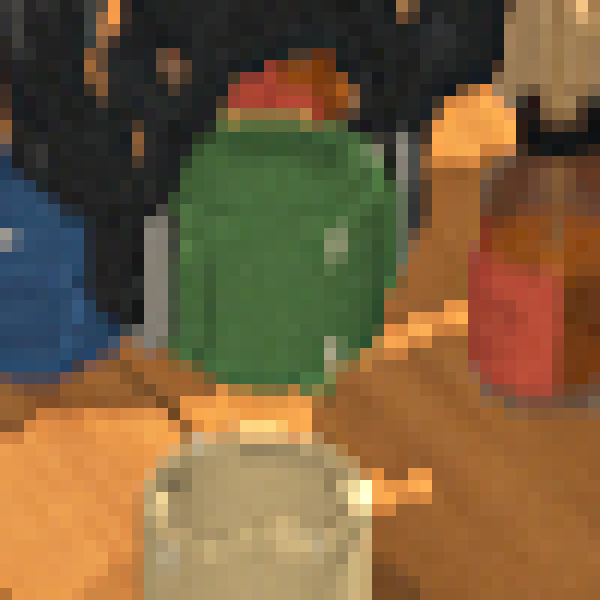

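{"method": "apply_moves", "body": {"increments": [{"x":0.2,"y":2.5,"z":0,"ax":0,"ay":0,"az":0,"grip":1},{"x":0.2,"y":3.5,"z":0,"ax":0,"ay":0,"az":0,"grip":1},{"x":0.2,"y":4.2,"z":0,"ax":0,"ay":0,"az":0,"grip":1},{"x":0.2,"y":4.5,"z":0,"ax":0,"ay":0,"az":0,"grip":1},{"x":0.2,"y":4.5,"z":0,"ax":0,"ay":0,"az":0,"grip":1}]}}

```text
time_s: 13.58
eef_pos: [0.5321, 0.0847, 0.0827]
eef_rot: [0.707, -0.706, -0.032, 0.032]
wrist_force: [-8.1, 2.0, 13.0]
opening: 0.713
```

```bash
python3 mv.py .5315,.084,.075,5
```

```text
t 13.57 p [0.5321 0.0847 0.0827] jaw 5.2 down [-0.0006  0.0007 -1.    ] q [-0.063   0.3272  1.8192  0.0007  0.9958 -0.1537] F [-8.0575  1.9886 13.0455] M [-0.0681  1.2257 -0.0896] open 0.713
-> x -0.06 y 0.77 z -0.06 | ax -0.001 ay 0.003 az -0.001  rows>=0
```

{"method": "apply_moves", "body": {"increments": [{"x":-0.2,"y":0.2,"z":0.05,"ax":0,"ay":0,"az":0,"grip":1},{"x":-0.25,"y":0.5,"z":0.05,"ax":0,"ay":0,"az":0,"grip":1},{"x":-0.25,"y":0.8,"z":0.05,"ax":0,"ay":0,"az":0,"grip":1},{"x":-0.25,"y":0.8,"z":0.05,"ax":0,"ay":0,"az":0,"grip":1}]}}

```text
time_s: 14.08
eef_pos: [0.5299, 0.0853, 0.0752]
eef_rot: [0.707, -0.706, -0.032, 0.032]
wrist_force: [-2.0, 3.1, 3.9]
opening: 0.713
```

```bash
python3 mv.py .5315,.084,.075,5
```

```text
t 14.07 p [0.5299 0.0853 0.0752] jaw 5.2 down [ 0.0005  0.0011 -1.    ] q [-0.0622  0.3354  1.8275  0.0013  0.9783 -0.1534] F [-2.0246  3.1227  3.8724] M [0.5276 0.1433 0.0168] open 0.713
-> x 0.15 y 0.02 z -0.15 | ax -0.001 ay 0.003 az 0.001  rows>=0
```

{"method": "apply_moves", "body": {"increments": [{"x":-0.05,"y":0.15,"z":0.07,"ax":0,"ay":0.12,"az":0,"grip":1},{"x":-0.05,"y":0.15,"z":0.07,"ax":0,"ay":0.25,"az":0,"grip":1},{"x":-0.05,"y":0.15,"z":0.07,"ax":0,"ay":0.4,"az":0,"grip":1},{"x":-0.05,"y":0.15,"z":0.07,"ax":0,"ay":0.55,"az":0,"grip":1},{"x":-0.05,"y":0.15,"z":0.07,"ax":0,"ay":0.7,"az":0,"grip":1}]}}

```text
time_s: 14.7
eef_pos: [0.5308, 0.0854, 0.0752]
eef_rot: [0.674, -0.674, 0.213, -0.215]
wrist_force: [-1.8, -1.6, 7.2]
opening: 0.714
```

```bash
python3 mv.py .5295,.0857,.075,-75
```

```text
t 14.70 p [0.5308 0.0854 0.0752] jaw -35.2 down [ 0.0034  0.     -1.    ] q [-0.0616  0.3356  1.8271  0.0003  0.9754  0.5525] F [-1.8024 -1.5604  7.1874] M [-0.1674  0.2406  0.082 ] open 0.714
-> x -0.13 y 0.02 z -0.05 | ax -0.003 ay 0.695 az 0.002  rows>=3
```

{"method": "apply_moves", "body": {"increments": [{"x":-0.05,"y":0.15,"z":-0.03,"ax":0,"ay":0.15,"az":0,"grip":1},{"x":-0.05,"y":0.15,"z":-0.03,"ax":0,"ay":0.3,"az":0,"grip":1},{"x":-0.05,"y":0.15,"z":-0.03,"ax":0,"ay":0.45,"az":0,"grip":1},{"x":-0.05,"y":0.15,"z":-0.03,"ax":0,"ay":0.6,"az":0,"grip":1},{"x":-0.05,"y":0.15,"z":-0.03,"ax":0,"ay":0.7,"az":0,"grip":1},{"x":-0.05,"y":0.15,"z":-0.03,"ax":0,"ay":0.75,"az":0,"grip":1}]}}

```text
time_s: 15.45
eef_pos: [0.5316, 0.0832, 0.0752]
eef_rot: [0.549, -0.549, 0.443, -0.448]
wrist_force: [-2.4, -12.5, 8.3]
opening: 0.71
```

```bash
python3 mv.py .5295,.0857,.075,-75
```

```text
t 15.45 p [0.5316 0.0832 0.0752] jaw -78.2 down [ 0.0057 -0.0043 -1.    ] q [-0.0632  0.3357  1.8271 -0.0048  0.9729  1.3035] F [ -2.4009 -12.5315   8.2811] M [-1.8977  0.6928  0.6583] open 0.710
-> x -0.29 y 0.02 z -0.16 | ax -0.005 ay -0.055 az 0.006  rows>=0
```

{"method": "apply_moves", "body": {"increments": [{"x":0,"y":0.1,"z":-0.1,"ax":0,"ay":0,"az":0,"grip":1},{"x":0,"y":0.1,"z":-0.1,"ax":0,"ay":0.06,"az":0,"grip":1},{"x":0,"y":0.1,"z":-0.1,"ax":0,"ay":0.12,"az":0,"grip":1},{"x":0,"y":0.1,"z":-0.1,"ax":0,"ay":0.12,"az":0,"grip":1}]}}

```text
time_s: 15.95
eef_pos: [0.5315, 0.0811, 0.0752]
eef_rot: [-0.521, 0.523, -0.473, 0.481]
wrist_force: [-0.8, -8.8, 5.5]
opening: 0.715
```

```bash
python3 mv.py .5295,.0857,.075,-75
```

```text
t 15.95 p [0.5315 0.0811 0.0752] jaw -84.8 down [ 0.0069 -0.0086 -0.9999] q [-0.0649  0.3345  1.8287 -0.0099  0.971   1.4215] F [-0.8027 -8.7633  5.5305] M [-1.271   0.543   1.2058] open 0.715
-> x -0.48 y 0.02 z -0.16 | ax -0.005 ay -0.172 az 0.010  rows>=0
```

{"method": "apply_moves", "body": {"increments": [{"x":0,"y":0,"z":0,"ax":0,"ay":0,"az":0,"grip":0},{"x":0,"y":0,"z":0,"ax":0,"ay":0,"az":0,"grip":0},{"x":0,"y":0,"z":0,"ax":0,"ay":0,"az":0,"grip":0},{"x":0,"y":0,"z":0,"ax":0,"ay":0,"az":0,"grip":0}]}}

```text
time_s: 16.45
eef_pos: [0.5315, 0.0812, 0.0752]
eef_rot: [-0.521, 0.523, -0.473, 0.481]
wrist_force: [-0.2, 0.1, 0.7]
opening: 0.999
```

```bash
python3 mv.py .53,.083,.16,-78;python3 - <<'E'
from h import *
b=vision.camera('scene');a=vision.camera('top')
J=np.hstack([cv2.resize(b[160:260,265:365],(500,500),interpolation=cv2.INTER_CUBIC),cv2.resize(a[160:240,295:343],(300,500),interpolation=cv2.INTER_CUBIC)])
cv2.imwrite('pics/a8.png',J[...,::-1])
E
```

```text
t 16.45 p [0.5315 0.0812 0.0752] jaw -84.8 down [ 0.0069 -0.0085 -0.9999] q [-0.0647  0.3345  1.8287 -0.0098  0.9709  1.4215] F [-0.1872  0.0626  0.6856] M [-0.0269  0.0701  0.0603] open 0.999
-> x -0.11 y -8.48 z -0.08 | ax -0.006 ay -0.119 az 0.009  rows>=1
```

View pics/a8.png

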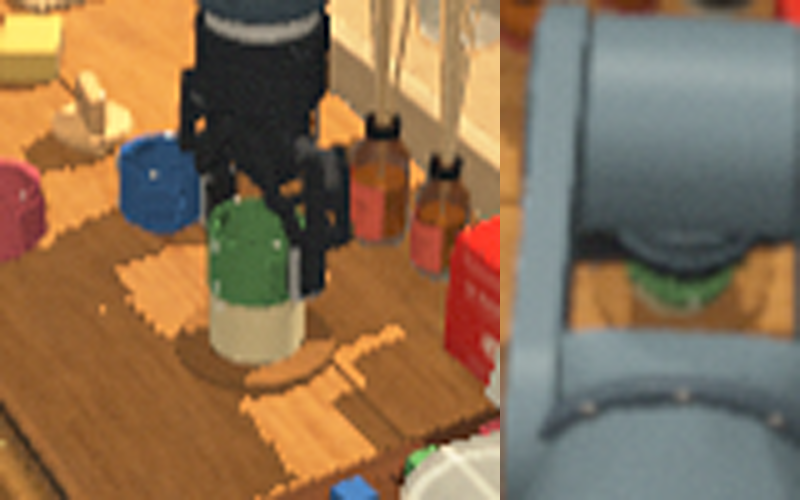

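{"method": "apply_moves", "body": {"increments": [{"x":-0.2,"y":0,"z":-0.15,"ax":-0.006,"ay":-0.12,"az":0.009,"grip":0},{"x":-0.2,"y":0,"z":-0.15,"ax":-0.006,"ay":-0.12,"az":0.009,"grip":0},{"x":-0.2,"y":0,"z":-0.15,"ax":-0.006,"ay":-0.12,"az":0.009,"grip":1},{"x":-0.2,"y":0,"z":-0.15,"ax":-0.006,"ay":-0.12,"az":0.009,"grip":1},{"x":-0.2,"y":0,"z":-0.15,"ax":-0.006,"ay":-0.12,"az":0.009,"grip":1},{"x":-0.2,"y":0,"z":-0.15,"ax":-0.006,"ay":-0.12,"az":0.009,"grip":1},{"x":-0.2,"y":0,"z":-0.15,"ax":-0.006,"ay":-0.12,"az":0.009,"grip":1}]}}

```text
time_s: 17.42
eef_pos: [0.5305, 0.0827, 0.0756]
eef_rot: [-0.55, 0.55, -0.444, 0.445]
wrist_force: [0.9, -4.9, 4.1]
opening: 0.714
```

```bash
python3 mv.py .53,.083,.16,-78
```

```text
t 17.43 p [0.5305 0.0827 0.0756] jaw -78.0 down [ 0.001  -0.0012 -1.    ] q [-0.066   0.3349  1.827  -0.0014  0.9786  1.2956] F [ 0.8695 -4.8748  4.1251] M [-0.6507 -0.1432  0.2868] open 0.714
-> x -0.03 y -8.44 z -0.03 | ax -0.001 ay 0.001 az 0.001  rows>=1
```

{"method": "apply_moves", "body": {"increments": [{"x":0,"y":0,"z":0,"ax":0,"ay":0,"az":0,"grip":0},{"x":0,"y":0,"z":0,"ax":0,"ay":0,"az":0,"grip":0},{"x":0,"y":0,"z":0,"ax":0,"ay":0,"az":0,"grip":0},{"x":0,"y":-4,"z":0,"ax":0,"ay":0,"az":0,"grip":0},{"x":0,"y":-9,"z":0,"ax":0,"ay":0,"az":0,"grip":0},{"x":0,"y":-9,"z":0,"ax":0,"ay":0,"az":0,"grip":0.45}]}}

```text
time_s: 18.18
eef_pos: [0.5332, 0.0829, 0.17]
eef_rot: [0.551, -0.548, 0.442, -0.448]
wrist_force: [-0.3, -0.3, 0.5]
opening: 0.816
```

```bash
python3 mv.py .547,-.0845,.10,-86.3
```

```text
t 18.18 p [0.5332 0.0829 0.17  ] jaw -78.0 down [ 0.0092 -0.0015 -1.    ] q [-0.0654  0.1922  1.7799 -0.0009  1.1602  1.2956] F [-0.3051 -0.2537  0.4877] M [-0.0642 -0.0441 -0.0171] open 0.816
-> x 16.63 y 7.04 z -2.21 | ax -0.009 ay 0.146 az 0.003  rows>=2
```

{"method": "apply_moves", "body": {"increments": [{"x":6,"y":0,"z":-1,"ax":-0.009,"ay":0.07,"az":0.003,"grip":0.45},{"x":12,"y":1,"z":-2,"ax":-0.009,"ay":0.146,"az":0.003,"grip":0.45},{"x":16.6,"y":4,"z":-2.2,"ax":-0.009,"ay":0.146,"az":0.003,"grip":0.45},{"x":16.6,"y":7,"z":-2.2,"ax":-0.009,"ay":0.146,"az":0.003,"grip":0.45},{"x":16.6,"y":7,"z":-2.2,"ax":-0.009,"ay":0.146,"az":0.003,"grip":0.45}]}}

```text
time_s: 18.8
eef_pos: [0.5442, -0.0836, 0.0969]
eef_rot: [-0.515, 0.516, -0.487, 0.481]
wrist_force: [-0.0, 0.8, -0.2]
opening: 0.55
```

```bash
python3 mv.py .547,-.0845,.042,-86.3;  python3 - <<'E'
from h import *
b=vision.camera('scene');a=vision.camera('top')
J=np.hstack([cv2.resize(b[180:280,280:380],(500,500),interpolation=cv2.INTER_CUBIC),cv2.resize(a[160:240,340:388],(300,500),interpolation=cv2.INTER_CUBIC)])
cv2.imwrite('pics/a9.png',J[...,::-1])
I=np.hstack([rect('top',a,.532,.0844,.092,.032,300),rect('scene',b,.529,.081,.092,.032,300)])
cv2.imwrite('pics/a10.png',I[...,::-1])
E
```

```text
t 18.80 p [ 0.5442 -0.0836  0.0969] jaw -86.4 down [-0.0071  0.0033 -1.    ] q [-0.3684  0.3303  1.7787  0.0006  1.0404  1.1394] F [-0.0429  0.7529 -0.1592] M [ 0.0281  0.0076 -0.0126] open 0.550
-> x 0.12 y 5.49 z 0.32 | ax 0.007 ay -0.002 az -0.004  rows>=0
```

View pics/a9.png

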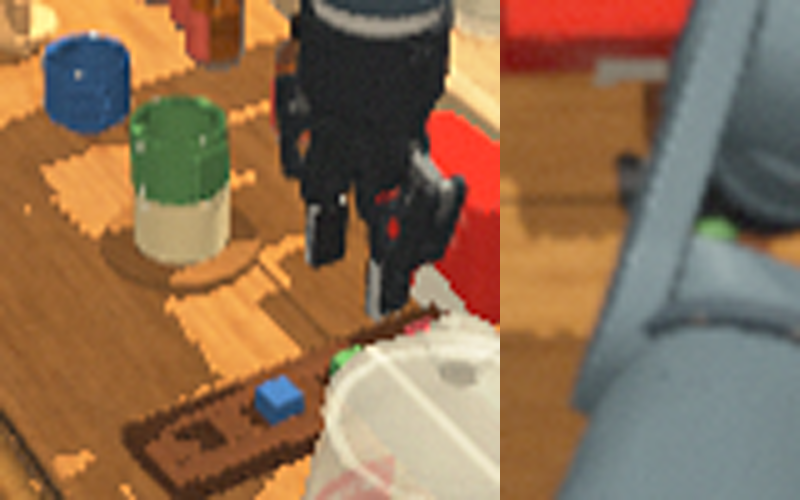

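View pics/a10.png

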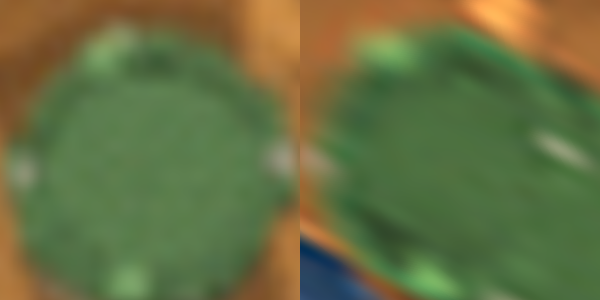

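{"method": "apply_moves", "body": {"increments": [{"x":0.1,"y":3,"z":0.3,"ax":0.007,"ay":0,"az":-0.004,"grip":0.45},{"x":0.1,"y":5.4,"z":0.3,"ax":0.007,"ay":0,"az":-0.004,"grip":0.45},{"x":0.1,"y":5.4,"z":0.3,"ax":0.007,"ay":0,"az":-0.004,"grip":0.45},{"x":0.1,"y":5.4,"z":0.3,"ax":0.007,"ay":0,"az":-0.004,"grip":1},{"x":0.1,"y":5.4,"z":0.3,"ax":0.007,"ay":0,"az":-0.004,"grip":1},{"x":0.1,"y":5.4,"z":0.3,"ax":0.007,"ay":0,"az":-0.004,"grip":1},{"x":0.1,"y":5.4,"z":0.3,"ax":0.007,"ay":0,"az":-0.004,"grip":1},{"x":0.1,"y":5.4,"z":0.3,"ax":0.007,"ay":0,"az":-0.004,"grip":1}]}}

```text
time_s: 19.9
eef_pos: [0.551, -0.0845, 0.0482]
eef_rot: [0.517, -0.515, 0.48, -0.487]
wrist_force: [-1.4, 0.9, 4.5]
opening: 0.187
```

```bash
python3 mv.py .530,.0827,.16,-75
```

```text
t 19.90 p [ 0.551  -0.0845  0.0482] jaw -86.3 down [ 0.009  -0.0033 -1.    ] q [-0.3652  0.4151  1.7858  0.0001  0.9311  1.1408] F [-1.441   0.8864  4.4921] M [0.2822 0.2105 0.0414] open 0.187
-> x -16.78 y -11.25 z -0.91 | ax -0.008 ay -0.197 az 0.005  rows>=3
```

{"method": "apply_moves", "body": {"increments": [{"x":0,"y":-4,"z":0,"ax":-0.008,"ay":0,"az":0.005,"grip":1},{"x":0,"y":-5,"z":0,"ax":-0.008,"ay":0,"az":0.005,"grip":1}]}}

```text
time_s: 20.15
eef_pos: [0.5531, -0.0852, 0.1021]
eef_rot: [0.517, -0.515, 0.481, -0.486]
wrist_force: [-0.1, -0.2, 0.6]
opening: 0.185
```

```bash
python3 mv.py .530,.0827,.165,-75;  python3 - <<'E'
from h import *
b=vision.camera('scene');a=vision.camera('top')
J=np.hstack([cv2.resize(b[180:280,290:390],(500,500),interpolation=cv2.INTER_CUBIC),cv2.resize(a[160:240,350:398],(300,500),interpolation=cv2.INTER_CUBIC)])
cv2.imwrite('pics/a11.png',J[...,::-1])
E
```

```text
t 20.15 p [ 0.5531 -0.0852  0.1021] jaw -86.3 down [ 0.007  -0.0013 -1.    ] q [-0.3657  0.3313  1.7644  0.0015  1.039   1.1395] F [-0.0508 -0.1895  0.5507] M [-0.0011  0.0239 -0.017 ] open 0.185
-> x -16.89 y -6.33 z -1.17 | ax -0.007 ay -0.197 az 0.002  rows>=2
```

View pics/a11.png

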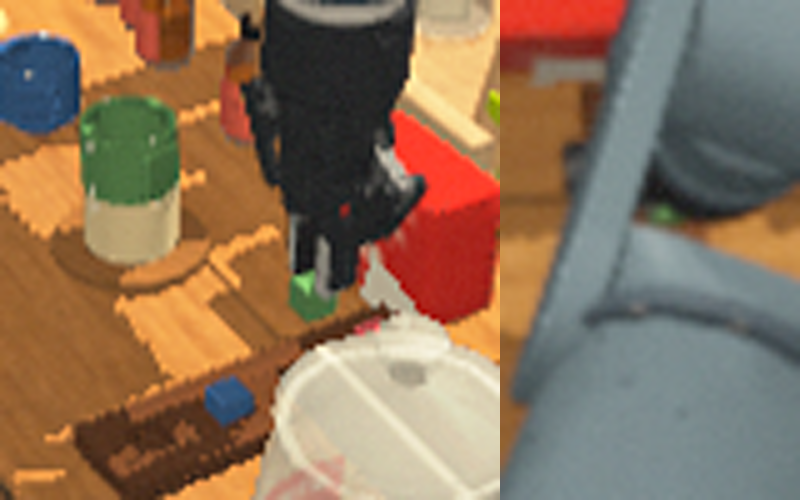

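```bash
python3 - <<'E'
from h import *
for z in(.065,.07,.075):print(onz('scene',(352.2,240),z))
print(proj('scene',(.5531,-.0852,.072)))
E
```

```text
[ 0.5484859  -0.08754528  0.065     ]
[ 0.54463842 -0.09299892  0.07      ]
[ 0.54079094 -0.09845255  0.075     ]
[353.33725484 236.95794724]
```

{"method": "apply_moves", "body": {"increments": [{"x":0,"y":-5,"z":0,"ax":0,"ay":0,"az":0,"grip":1},{"x":-4,"y":-6.5,"z":-0.5,"ax":-0.007,"ay":-0.1,"az":0.002,"grip":1},{"x":-10,"y":-6.5,"z":-0.8,"ax":-0.007,"ay":-0.197,"az":0.002,"grip":1},{"x":-16.9,"y":-6.5,"z":-0.9,"ax":-0.007,"ay":-0.197,"az":0.002,"grip":1},{"x":-16.9,"y":-6.5,"z":-0.9,"ax":-0.007,"ay":-0.197,"az":0.002,"grip":1},{"x":-16.9,"y":-6.5,"z":-0.9,"ax":-0.007,"ay":-0.197,"az":0.002,"grip":1}]}}

```text
time_s: 21.0
eef_pos: [0.5312, 0.0835, 0.1644]
eef_rot: [-0.561, 0.562, -0.431, 0.429]
wrist_force: [-0.3, -0.5, -0.6]
opening: 0.181
```

```bash
python3 mv.py .532,.0827,.124,-75;  python3 - <<'E'
from h import *
b=vision.camera('scene')
cv2.imwrite('pics/a12.png',cv2.resize(b[160:260,265:365],(500,500),interpolation=cv2.INTER_CUBIC)[...,::-1])
E
```

```text
t 21.00 p [0.5312 0.0835 0.1644] jaw -74.9 down [-0.0038 -0.     -1.    ] q [-0.0648  0.2033  1.7793 -0.0003  1.1627  1.2427] F [-0.3213 -0.5277 -0.5972] M [-0.0319  0.0154 -0.0392] open 0.181
-> x 0.10 y 4.04 z 0.08 | ax 0.004 ay 0.002 az -0.001  rows>=0
```

View pics/a12.png

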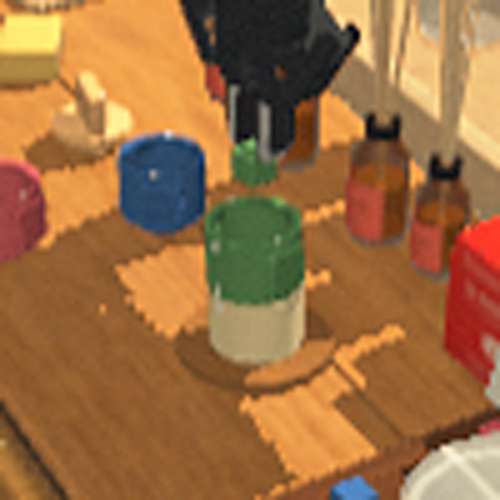

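{"method": "apply_moves", "body": {"increments": [{"x":0.05,"y":3.5,"z":0,"ax":0,"ay":0,"az":0,"grip":1},{"x":0.05,"y":4,"z":0,"ax":0,"ay":0,"az":0,"grip":1},{"x":0.05,"y":4,"z":0,"ax":0,"ay":0,"az":0,"grip":1},{"x":0.05,"y":4,"z":0,"ax":0,"ay":0,"az":0,"grip":0.5},{"x":0.05,"y":4,"z":0,"ax":0,"ay":0,"az":0,"grip":0.5},{"x":0.05,"y":4,"z":0,"ax":0,"ay":0,"az":0,"grip":0.5},{"x":0.05,"y":-1,"z":0,"ax":0,"ay":0,"az":0,"grip":0.3},{"x":0.05,"y":-5,"z":0,"ax":0,"ay":0,"az":0,"grip":0}]}}

```text
time_s: 22.05
eef_pos: [0.5318, 0.0823, 0.2161]
eef_rot: [-0.56, 0.562, -0.431, 0.43]
wrist_force: [0.3, 0.6, 0.9]
opening: 0.888
```

```bash
python3 mv.py .5435,.241,.15,63.5;  python3 - <<'E'
from h import *
b=vision.camera('scene');a=vision.camera('top')
J=np.hstack([cv2.resize(b[160:260,265:365],(500,500),interpolation=cv2.INTER_CUBIC),cv2.resize(a[160:240,295:343],(300,500),interpolation=cv2.INTER_CUBIC)])
cv2.imwrite('pics/a13.png',J[...,::-1])
E
```

```text
t 22.05 p [0.5318 0.0823 0.2161] jaw -75.0 down [-0.0031 -0.0001 -1.    ] q [-0.0671  0.141   1.7374 -0.0003  1.2663  1.2418] F [0.3206 0.6287 0.8555] M [-0.0182 -0.042  -0.0016] open 0.888
-> x -15.03 y 6.60 z 5.26 | ax 0.001 ay -2.417 az -0.004  rows>=12
```

View pics/a13.png

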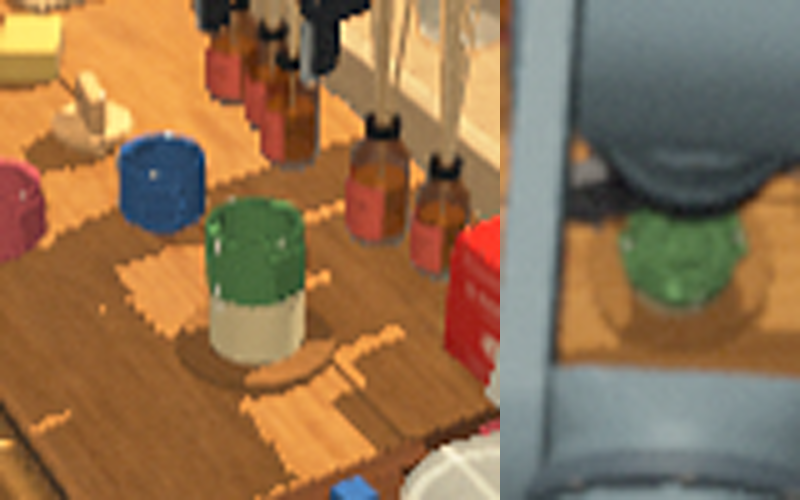

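```bash
python3 mv.py .5436,.241,.14,-116.5
```

```text
t 22.15 p [0.5349 0.0822 0.2201] jaw -75.0 down [ 0.0063 -0.0007 -1.    ] q [-0.0668  0.1372  1.733  -0.0003  1.265   1.2417] F [ 0.7272 -1.0211  0.8093] M [-0.0642 -0.0069  0.0821] open 0.996
-> x -15.13 y 8.01 z 4.92 | ax -0.006 ay 0.725 az 0.000  rows>=3
```

{"method": "apply_moves", "body": {"increments": [{"x":-5,"y":0,"z":1.5,"ax":-0.006,"ay":0.2,"az":0,"grip":0},{"x":-10,"y":2,"z":3,"ax":-0.006,"ay":0.4,"az":0,"grip":0},{"x":-15.1,"y":6,"z":4.9,"ax":-0.006,"ay":0.55,"az":0,"grip":0},{"x":-15.1,"y":8,"z":4.9,"ax":-0.006,"ay":0.725,"az":0,"grip":0},{"x":-15.1,"y":8,"z":4.9,"ax":-0.006,"ay":0.725,"az":0,"grip":0},{"x":-15.1,"y":8,"z":4.9,"ax":-0.006,"ay":0.725,"az":0,"grip":0}]}}

```text
time_s: 22.9
eef_pos: [0.544, 0.2403, 0.1408]
eef_rot: [-0.373, 0.373, -0.6, 0.601]
wrist_force: [0.1, -0.2, 0.9]
opening: 1.002
```

```bash
python3 mv.py .5436,.241,.032,-116.5;  python3 - <<'E'
from h import *
b=vision.camera('scene')
cv2.imwrite('pics/a14.png',cv2.resize(b[140:240,250:350],(500,500),interpolation=cv2.INTER_CUBIC)[...,::-1])
E
```

```text
t 22.90 p [0.544  0.2403 0.1408] jaw -116.3 down [ 0.0013 -0.0001 -1.    ] q [ 0.2167  0.3481  1.649  -0.0005  1.1433  2.2473] F [ 0.0548 -0.241   0.9343] M [-0.0224  0.0207  0.0467] open 1.002
-> x -0.04 y 10.88 z -0.08 | ax -0.001 ay 0.003 az -0.000  rows>=1
```

View pics/a14.png

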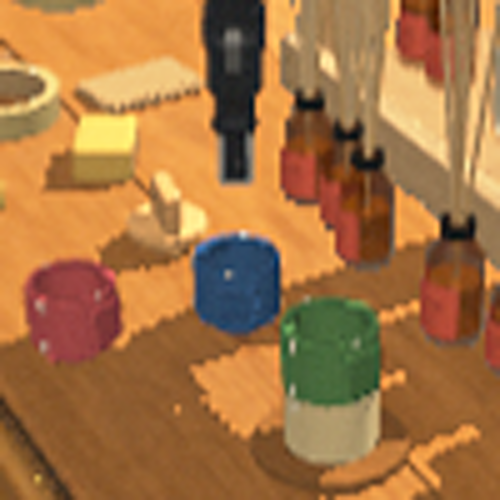

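Centred laterally over the blue section (finger col 237, section col 237). Descend and grip.

{"method": "apply_moves", "body": {"increments": [{"x":0,"y":5,"z":-0.1,"ax":0,"ay":0,"az":0,"grip":0},{"x":0,"y":9,"z":-0.1,"ax":0,"ay":0,"az":0,"grip":0},{"x":0,"y":10.9,"z":-0.1,"ax":0,"ay":0,"az":0,"grip":0},{"x":0,"y":10.9,"z":-0.1,"ax":0,"ay":0,"az":0,"grip":0},{"x":0,"y":10.9,"z":-0.1,"ax":0,"ay":0,"az":0,"grip":1},{"x":0,"y":10.9,"z":-0.1,"ax":0,"ay":0,"az":0,"grip":1},{"x":0,"y":10.9,"z":-0.1,"ax":0,"ay":0,"az":0,"grip":1},{"x":0,"y":10.9,"z":-0.1,"ax":0,"ay":0,"az":0,"grip":1},{"x":0,"y":10.9,"z":-0.1,"ax":0,"ay":0,"az":0,"grip":1}]}}

```text
time_s: 24.08
eef_pos: [0.5457, 0.241, 0.0348]
eef_rot: [-0.375, 0.371, -0.6, 0.602]
wrist_force: [0.2, -0.2, 7.4]
opening: 0.711
```

```bash
python3 mv.py .530,.083,.17,5
```

```text
t 24.07 p [0.5457 0.241  0.0348] jaw -116.4 down [ 0.0067  0.0009 -1.    ] q [ 0.2173  0.5074  1.681  -0.0007  0.9464  2.249 ] F [ 0.2311 -0.2284  7.3877] M [-0.1818  0.0696 -0.0403] open 0.711
-> x 14.80 y -13.54 z 5.69 | ax -0.007 ay -2.118 az 0.004  rows>=11
```

{"method": "apply_moves", "body": {"increments": [{"x":0,"y":-5,"z":0,"ax":-0.007,"ay":0,"az":0.004,"grip":1},{"x":0,"y":-10,"z":0,"ax":-0.007,"ay":-0.15,"az":0.004,"grip":1},{"x":3,"y":-13.5,"z":1.5,"ax":-0.007,"ay":-0.33,"az":0.004,"grip":1},{"x":6,"y":-13.5,"z":2.5,"ax":-0.007,"ay":-0.51,"az":0.004,"grip":1},{"x":9,"y":-13.5,"z":3.5,"ax":-0.007,"ay":-0.69,"az":0.004,"grip":1},{"x":12,"y":-13.5,"z":4.5,"ax":-0.007,"ay":-0.87,"az":0.004,"grip":1},{"x":14.8,"y":-13.5,"z":5.7,"ax":-0.007,"ay":-1.05,"az":0.004,"grip":1},{"x":14.8,"y":-13.5,"z":5.7,"ax":-0.007,"ay":-1.23,"az":0.004,"grip":1},{"x":14.8,"y":-13.5,"z":5.7,"ax":-0.007,"ay":-1.4,"az":0.004,"grip":1},{"x":14.8,"y":-13.5,"z":5.7,"ax":-0.007,"ay":-1.58,"az":0.004,"grip":1},{"x":14.8,"y":-13.5,"z":5.7,"ax":-0.007,"ay":-1.76,"az":0.004,"grip":1},{"x":14.8,"y":-13.5,"z":5.7,"ax":-0.007,"ay":-1.94,"az":0.004,"grip":1}]}}

```text
time_s: 25.58
eef_pos: [0.5301, 0.083, 0.1702]
eef_rot: [0.707, -0.706, 0.03, -0.03]
wrist_force: [-0.6, -0.0, -0.4]
opening: 0.717
```

```bash
python3 mv.py .530,.083,.15,5
```

```text
t 25.57 p [0.5301 0.083  0.1702] jaw -4.9 down [ 0.0007  0.001  -1.    ] q [-0.0665  0.1905  1.7813  0.0011  1.1691  0.0181] F [-0.6225 -0.0363 -0.3762] M [-0.014   0.0294 -0.0867] open 0.717
-> x -0.02 y 2.02 z -0.01 | ax -0.001 ay -0.172 az 0.001  rows>=0
```

{"method": "apply_moves", "body": {"increments": [{"x":0,"y":1.5,"z":0,"ax":0,"ay":-0.172,"az":0,"grip":1},{"x":0,"y":2,"z":0,"ax":0,"ay":-0.172,"az":0,"grip":1},{"x":0,"y":3.2,"z":0,"ax":0,"ay":-0.172,"az":0,"grip":1},{"x":0,"y":3.2,"z":0,"ax":0,"ay":-0.172,"az":0,"grip":1}]}}

```text
time_s: 26.08
eef_pos: [0.5294, 0.0831, 0.1372]
eef_rot: [0.707, -0.706, -0.03, 0.031]
wrist_force: [-0.6, 0.9, -0.9]
opening: 0.714
```

```bash
python3 mv.py .530,.083,.1165,5;  python3 - <<'E'
from h import *
b=vision.camera('scene')
cv2.imwrite('pics/a15.png',cv2.resize(b[150:250,265:365],(500,500),interpolation=cv2.INTER_CUBIC)[...,::-1])
E
```

```text
t 26.07 p [0.5294 0.0831 0.1372] jaw 4.9 down [-0.0014  0.0011 -1.    ] q [-0.0664  0.236   1.8026  0.0011  1.1043 -0.1521] F [-0.6084  0.8801 -0.8718] M [0.006  0.0019 0.0053] open 0.714
-> x 0.06 y 2.07 z -0.02 | ax -0.001 ay -0.002 az -0.001  rows>=0
```

View pics/a15.png

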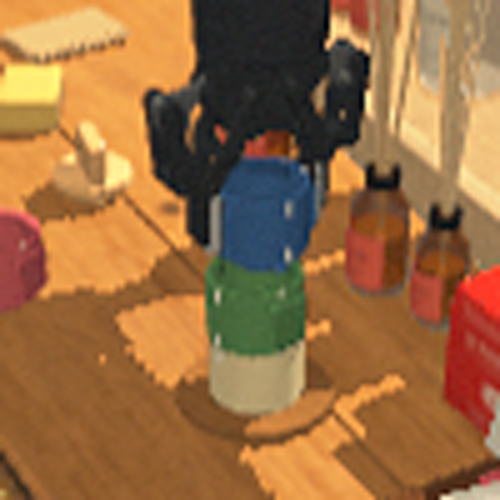

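{"method": "apply_moves", "body": {"increments": [{"x":0.05,"y":1,"z":0.05,"ax":0,"ay":0,"az":0,"grip":1},{"x":0.05,"y":1.6,"z":0.05,"ax":0,"ay":0,"az":0,"grip":1},{"x":0.05,"y":2.1,"z":0.05,"ax":0,"ay":0,"az":0,"grip":1},{"x":0.05,"y":2.3,"z":0.05,"ax":0,"ay":0,"az":0,"grip":1},{"x":0.05,"y":2.3,"z":0.05,"ax":0,"ay":0,"az":0,"grip":1}]}}

```text
time_s: 26.75
eef_pos: [0.5295, 0.0841, 0.1166]
eef_rot: [0.707, -0.706, -0.029, 0.031]
wrist_force: [-12.1, 2.4, 21.5]
opening: 0.714
```

```bash
python3 mv.py .530,.083,.1165,5
```

```text
t 26.75 p [0.5295 0.0841 0.1166] jaw 4.9 down [-0.0029  0.0014 -1.    ] q [-0.0646  0.2684  1.8115  0.0014  1.0647 -0.1512] F [-12.0681   2.4297  21.52  ] M [ 0.3401  2.3631 -0.0429] open 0.714
-> x 0.04 y 0.01 z -0.12 | ax -0.002 ay -0.001 az -0.003  rows>=0
```

{"method": "apply_moves", "body": {"increments": [{"x":-0.1,"y":0.05,"z":0.03,"ax":0.0,"ay":0,"az":0,"grip":1},{"x":-0.1,"y":0.05,"z":0.03,"ax":0.0,"ay":0.1,"az":0,"grip":1},{"x":-0.1,"y":0.05,"z":0.03,"ax":0.0,"ay":0.25,"az":0,"grip":1}]}}

```text
time_s: 27.12
eef_pos: [0.5293, 0.0842, 0.1168]
eef_rot: [0.705, -0.704, 0.06, -0.059]
wrist_force: [-1.5, 0.6, 4.7]
opening: 0.717
```

```bash
python3 mv.py .5295,.083,.1165,-75
```

```text
t 27.12 p [0.5293 0.0842 0.1168] jaw -9.7 down [-0.0008  0.0011 -1.    ] q [-0.0644  0.2667  1.8133  0.0013  1.0625  0.1035] F [-1.4908  0.557   4.7224] M [0.0842 0.1578 0.169 ] open 0.717
-> x 0.04 y 0.03 z -0.12 | ax -0.000 ay 1.140 az -0.001  rows>=6
```

{"method": "apply_moves", "body": {"increments": [{"x":0,"y":0.07,"z":-0.03,"ax":0,"ay":0.16,"az":0,"grip":1},{"x":0,"y":0.07,"z":-0.05,"ax":0,"ay":0.33,"az":0,"grip":1},{"x":0.02,"y":0.07,"z":-0.07,"ax":0,"ay":0.5,"az":0,"grip":1},{"x":0.04,"y":0.07,"z":-0.1,"ax":0,"ay":0.67,"az":0,"grip":1},{"x":0.04,"y":0.07,"z":-0.12,"ax":0,"ay":0.84,"az":0,"grip":1},{"x":0.04,"y":0.07,"z":-0.12,"ax":0,"ay":1,"az":0,"grip":1},{"x":0.04,"y":0.07,"z":-0.12,"ax":0,"ay":1.07,"az":0,"grip":1}]}}

```text
time_s: 28.0
eef_pos: [0.5305, 0.0828, 0.1168]
eef_rot: [0.576, -0.575, 0.411, -0.412]
wrist_force: [-0.5, 0.1, 4.2]
opening: 0.715
```

```bash
python3 mv.py .530,.083,.1165,-75
```

```text
t 28.00 p [0.5305 0.0828 0.1168] jaw -71.2 down [ 0.0016  0.0009 -1.    ] q [-0.0668  0.2673  1.8125  0.0012  1.0603  1.1744] F [-0.5432  0.0702  4.1999] M [0.0768 0.0744 0.0695] open 0.715
-> x -0.03 y 0.03 z -0.05 | ax -0.002 ay 0.067 az -0.000  rows>=0
```

Still free. Small steps to find the stop.

{"method": "apply_moves", "body": {"increments": [{"x":0,"y":0.05,"z":0,"ax":0,"ay":0.03,"az":0,"grip":1},{"x":0,"y":0.05,"z":0,"ax":0,"ay":0.06,"az":0,"grip":1},{"x":0,"y":0.05,"z":0,"ax":0,"ay":0.09,"az":0,"grip":1},{"x":0,"y":0.05,"z":0,"ax":0,"ay":0.09,"az":0,"grip":1}]}}

```text
time_s: 28.5
eef_pos: [0.5311, 0.0829, 0.1168]
eef_rot: [0.557, -0.555, 0.436, -0.437]
wrist_force: [-1.3, 0.4, 3.9]
opening: 0.717
```

```bash
python3 mv.py .530,.083,.1165,-75
```

```text
t 28.50 p [0.5311 0.0829 0.1168] jaw -76.3 down [ 0.0028  0.0009 -1.    ] q [-0.0667  0.2677  1.812   0.0013  1.0591  1.264 ] F [-1.3219  0.3699  3.8787] M [0.2676 0.161  0.0919] open 0.717
-> x -0.03 y 0.03 z -0.10 | ax -0.003 ay -0.022 az -0.000  rows>=0
```

{"method": "apply_moves", "body": {"increments": [{"x":0,"y":0.05,"z":-0.05,"ax":0,"ay":0.03,"az":0,"grip":1},{"x":0,"y":0.05,"z":-0.05,"ax":0,"ay":0.06,"az":0,"grip":1},{"x":0,"y":0.05,"z":-0.05,"ax":0,"ay":0.06,"az":0,"grip":1}]}}

```text
time_s: 28.88
eef_pos: [0.5311, 0.0827, 0.1168]
eef_rot: [0.544, -0.542, 0.452, -0.454]
wrist_force: [-2.0, -0.5, 5.9]
opening: 0.72
```

```bash
python3 mv.py .530,.083,.1165,-75
```

```text
t 28.88 p [0.5311 0.0827 0.1168] jaw -79.6 down [ 0.0039  0.0004 -1.    ] q [-0.0669  0.267   1.8128  0.0007  1.0579  1.3228] F [-1.9813 -0.4944  5.8711] M [0.0684 0.3166 0.3312] open 0.720
-> x -0.05 y 0.03 z -0.10 | ax -0.004 ay -0.081 az 0.000  rows>=0
```

{"method": "apply_moves", "body": {"increments": [{"x":0,"y":0.05,"z":-0.05,"ax":0,"ay":0.05,"az":0,"grip":1},{"x":0,"y":0.05,"z":-0.05,"ax":0,"ay":0.05,"az":0,"grip":1}]}}

```text
time_s: 29.12
eef_pos: [0.5314, 0.0832, 0.1168]
eef_rot: [0.534, -0.53, 0.465, -0.467]
wrist_force: [0.4, 3.4, 5.4]
opening: 0.72
```

```bash
python3 mv.py .530,.0828,.1165,-78
```

```text
t 29.12 p [0.5314 0.0832 0.1168] jaw -82.5 down [ 0.0059  0.0013 -1.    ] q [-0.0665  0.2665  1.8135  0.002   1.0558  1.3717] F [0.446  3.438  5.3746] M [ 0.9217 -0.1207  0.1956] open 0.720
-> x 0.02 y 0.03 z -0.14 | ax -0.006 ay -0.078 az -0.000  rows>=0
```

{"method": "apply_moves", "body": {"increments": [{"x":0,"y":0,"z":0,"ax":0,"ay":0,"az":0,"grip":0},{"x":0,"y":0,"z":0,"ax":0,"ay":0,"az":0,"grip":0},{"x":0,"y":0,"z":0,"ax":0,"ay":0,"az":0,"grip":0},{"x":0,"y":-5,"z":0,"ax":0,"ay":0,"az":0,"grip":0},{"x":0,"y":-9.5,"z":0,"ax":0,"ay":0,"az":0,"grip":0},{"x":0,"y":-10,"z":0,"ax":0,"ay":0,"az":0,"grip":0}]}}

```text
time_s: 29.88
eef_pos: [0.533, 0.0828, 0.2207]
eef_rot: [0.535, -0.529, 0.463, -0.469]
wrist_force: [1.2, -0.6, -1.2]
opening: 1.001
```

```bash
python3 mv.py .530,.0828,.1165,-78;  python3 - <<'E'
from h import *
a=vision.camera('top');b=vision.camera('scene')
cv2.imwrite('pics/a16.png',np.hstack([cv2.resize(b[170:240,295:335],(340,595),interpolation=cv2.INTER_CUBIC),np.vstack([rect('top',a,.532,.0844,.134,.032,297),rect('scene',b,.529,.081,.134,.032,297)]),np.zeros((594,10,3),np.uint8)][:2] if 0 else [cv2.resize(b[170:240,295:335],(340,594),interpolation=cv2.INTER_CUBIC),np.vstack([rect('top',a,.532,.0844,.134,.032,297),rect('scene',b,.529,.081,.134,.032,297)])])[...,::-1])
E
```

```text
t 29.88 p [0.533  0.0828 0.2207] jaw -82.5 down [ 0.013   0.0008 -0.9999] q [-0.067   0.1283  1.7419  0.0017  1.2585  1.3717] F [ 1.2412 -0.6063 -1.1736] M [-0.021   0.0028 -0.0125] open 1.001
-> x -0.05 y 10.41 z -0.43 | ax -0.013 ay -0.078 az 0.001  rows>=1
```

View pics/a16.png

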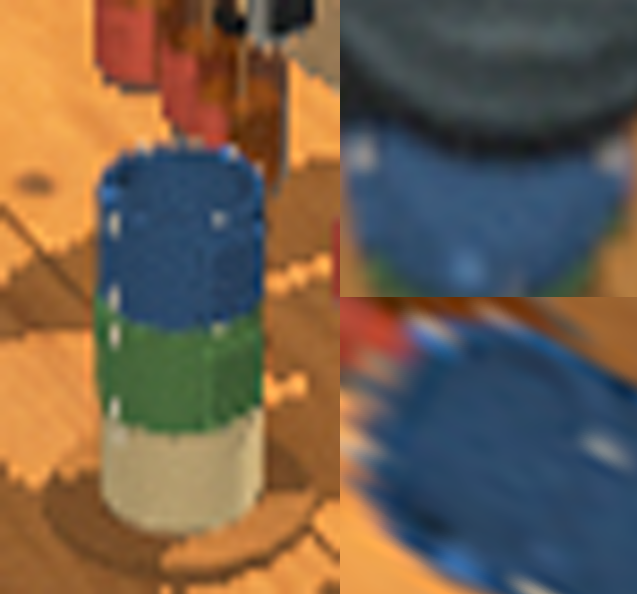

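```bash
python3 mv.py .4977,-.087,.10,-86.3
```

```text
t 29.98 p [0.5311 0.0829 0.2174] jaw -82.5 down [ 0.0075  0.0011 -1.    ] q [-0.067   0.1313  1.7456  0.0017  1.2573  1.3717] F [-0.6644  0.2893  0.5173] M [ 0.0064  0.0281 -0.026 ] open 1.002
-> x 16.41 y 11.69 z -5.63 | ax -0.008 ay 0.067 az -0.000  rows>=3
```

{"method": "apply_moves", "body": {"increments": [{"x":6,"y":0,"z":-2,"ax":-0.008,"ay":0.067,"az":0,"grip":0.45},{"x":11,"y":2,"z":-4,"ax":-0.008,"ay":0.067,"az":0,"grip":0.45},{"x":16.4,"y":6,"z":-5.6,"ax":-0.008,"ay":0.067,"az":0,"grip":0.45},{"x":16.4,"y":11.7,"z":-5.6,"ax":-0.008,"ay":0.067,"az":0,"grip":0.45},{"x":16.4,"y":11.7,"z":-5.6,"ax":-0.008,"ay":0.067,"az":0,"grip":0.45},{"x":16.4,"y":11.7,"z":-5.6,"ax":-0.008,"ay":0.067,"az":0,"grip":0.45}]}}

```text
time_s: 30.72
eef_pos: [0.4981, -0.0865, 0.1004]
eef_rot: [-0.516, 0.516, -0.484, 0.483]
wrist_force: [1.1, 0.1, 0.8]
opening: 0.555
```

```bash
python3 mv.py .4977,-.087,.045,-86.3
```

```text
t 30.73 p [ 0.4981 -0.0865  0.1004] jaw -86.3 down [-0.001   0.0007 -1.    ] q [-0.4073  0.2332  1.8969  0.0003  1.0127  1.0984] F [1.0686 0.1419 0.8284] M [-0.0229 -0.0387  0.0486] open 0.555
-> x 0.05 y 5.54 z -0.04 | ax 0.001 ay 0.000 az -0.001  rows>=0
```

{"method": "apply_moves", "body": {"increments": [{"x":0.05,"y":3,"z":0,"ax":0,"ay":0,"az":0,"grip":0.45},{"x":0.05,"y":5.5,"z":0,"ax":0,"ay":0,"az":0,"grip":0.45},{"x":0.05,"y":5.5,"z":0,"ax":0,"ay":0,"az":0,"grip":0.45},{"x":0.05,"y":5.5,"z":0,"ax":0,"ay":0,"az":0,"grip":1},{"x":0.05,"y":5.5,"z":0,"ax":0,"ay":0,"az":0,"grip":1},{"x":0.05,"y":5.5,"z":0,"ax":0,"ay":0,"az":0,"grip":1},{"x":0.05,"y":5.5,"z":0,"ax":0,"ay":0,"az":0,"grip":1},{"x":0.05,"y":1,"z":0,"ax":0,"ay":0,"az":0,"grip":1},{"x":0.05,"y":0,"z":0,"ax":0,"ay":0,"az":0,"grip":1}]}}

```text
time_s: 31.85
eef_pos: [0.5006, -0.0879, 0.1042]
eef_rot: [0.517, -0.515, 0.482, -0.485]
wrist_force: [0.5, -0.1, 0.3]
opening: 0.194
```

```bash
python3 mv.py .530,.0827,.21,-75;  python3 - <<'E'
from h import *
b=vision.camera('scene')
cv2.imwrite('pics/a17.png',cv2.resize(b[190:290,280:380],(500,500),interpolation=cv2.INTER_CUBIC)[...,::-1])
E
```

```text
t 31.85 p [ 0.5006 -0.0879  0.1042] jaw -86.3 down [ 0.0052 -0.002  -1.    ] q [-0.4079  0.2282  1.8934  0.0003  1.0144  1.0975] F [ 0.4811 -0.1039  0.2835] M [ 0.0019 -0.0584 -0.0221] open 0.194
-> x -16.81 y -10.60 z 4.10 | ax -0.005 ay -0.196 az 0.003  rows>=3
```

View pics/a17.png

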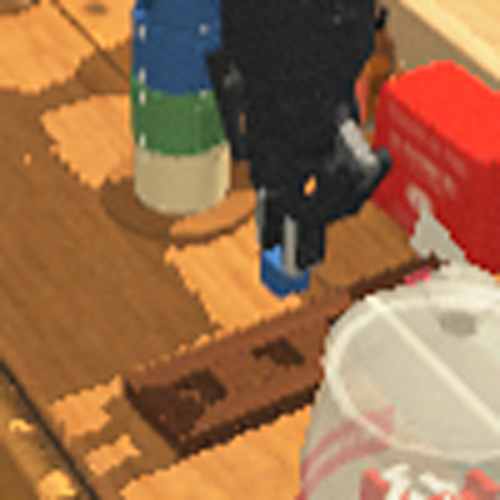

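{"method": "apply_moves", "body": {"increments": [{"x":0,"y":-6,"z":0,"ax":0,"ay":0,"az":0,"grip":1},{"x":-4,"y":-10.6,"z":1.5,"ax":-0.005,"ay":-0.1,"az":0.003,"grip":1},{"x":-10,"y":-10.6,"z":3,"ax":-0.005,"ay":-0.196,"az":0.003,"grip":1},{"x":-16.8,"y":-10.6,"z":4.2,"ax":-0.005,"ay":-0.196,"az":0.003,"grip":1},{"x":-16.8,"y":-10.6,"z":4.2,"ax":-0.005,"ay":-0.196,"az":0.003,"grip":1},{"x":-16.8,"y":-10.6,"z":4.2,"ax":-0.005,"ay":-0.196,"az":0.003,"grip":1}]}}

```text
time_s: 32.65
eef_pos: [0.5305, 0.083, 0.2094]
eef_rot: [-0.561, 0.562, -0.43, 0.43]
wrist_force: [-0.5, -1.1, 0.3]
opening: 0.195
```

```bash
python3 mv.py .531,.0827,.168,-75;  python3 - <<'E'
from h import *
b=vision.camera('scene')
cv2.imwrite('pics/a18.png',cv2.resize(b[140:240,265:365],(500,500),interpolation=cv2.INTER_CUBIC)[...,::-1])
E
```

```text
t 32.65 p [0.5305 0.083  0.2094] jaw -74.9 down [-0.0014 -0.0002 -1.    ] q [-0.0659  0.1446  1.7477 -0.0003  1.2506  1.2421] F [-0.4558 -1.0871  0.3233] M [-0.0278 -0.0793  0.003 ] open 0.195
-> x 0.04 y 4.14 z 0.05 | ax 0.001 ay 0.001 az -0.000  rows>=0
```

View pics/a18.png

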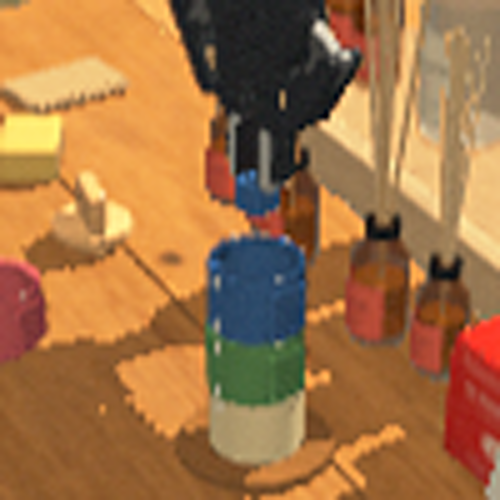

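{"method": "apply_moves", "body": {"increments": [{"x":0,"y":3.5,"z":0.05,"ax":0,"ay":0,"az":0,"grip":1},{"x":0,"y":4.1,"z":0.05,"ax":0,"ay":0,"az":0,"grip":1},{"x":0,"y":4.1,"z":0.05,"ax":0,"ay":0,"az":0,"grip":1},{"x":0,"y":4.1,"z":0.05,"ax":0,"ay":0,"az":0,"grip":0.5},{"x":0,"y":4.1,"z":0.05,"ax":0,"ay":0,"az":0,"grip":0.5},{"x":0,"y":4.1,"z":0.05,"ax":0,"ay":0,"az":0,"grip":0.5},{"x":0,"y":-1,"z":0.05,"ax":0,"ay":0,"az":0,"grip":0.3},{"x":0,"y":-3,"z":0.05,"ax":0,"ay":0,"az":0,"grip":0},{"x":0,"y":-3,"z":0,"ax":0,"ay":0,"az":0,"grip":0}]}}

```text
time_s: 33.83
eef_pos: [0.5319, 0.0821, 0.2416]
eef_rot: [0.561, -0.56, 0.429, -0.432]
wrist_force: [-0.6, -0.4, -0.8]
opening: 0.998
```

```bash
python3 mv.py .433,.2585,.15,-62.5; python3 loc.py | grep -A3 "rose ('top'" ; python3 - <<'E'
from h import *
b=vision.camera('scene')
cv2.imwrite('pics/a19.png',cv2.resize(b[140:240,245:345],(500,500),interpolation=cv2.INTER_CUBIC)[...,::-1])
E
```

```text
t 33.83 p [0.5319 0.0821 0.2416] jaw -75.0 down [ 0.0032 -0.0006 -1.    ] q [-0.0673  0.1105  1.7173 -0.0004  1.3106  1.242 ] F [-0.5541 -0.3897 -0.7723] M [-0.0473  0.0067 -0.0455] open 0.998
-> x -19.61 y 9.12 z -5.01 | ax -0.003 ay -0.218 az 0.002  rows>=3Traceback (most recent call last):
  File "loc.py", line 7, in <module>
    for c,b in(('top',bt),('scene',bs)): m[c],ar[c]=cmask(im[c],k,b)
                                                    ~~~~~^^^^^^^^^^^
  File "h.py", line 43, in cmask
    k=1+np.argmax(st[1:,4]);M=(l==k).astype(np.uint8)
        ~~~~~~~~~^^^^^^^^^^
    return _wrapfunc(a, 'argmax', axis=axis, out=out, **kwds)
    return bound(*args, **kwds)
ValueError: attempt to get argmax of an empty sequence
```

View pics/a19.png

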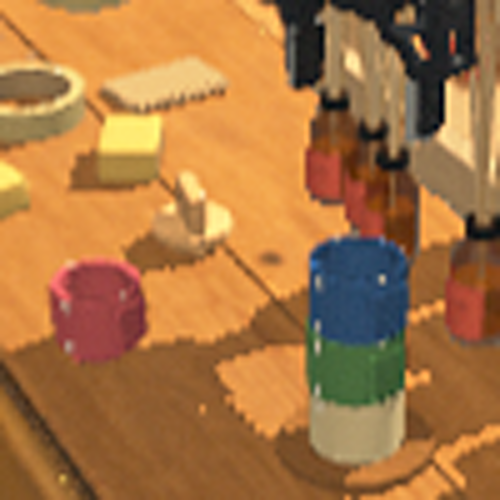

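```bash
sed -i "s/^for k,(bt,bs,x0) in B.items():/import sys\nfor k,(bt,bs,x0) in B.items():\n    if k not in sys.argv[1:]: continue/" loc.py; python3 loc.py rose
```

```text
rose ('top',) [0.4352 0.2605] [ 0. -0.]
rose ('scene',) [0.4329 0.2572] [-0. -0.]
rose ('top', 'scene') [0.4345 0.2599] [ 0.1779  0.2417  0.1346 -0.4937]
{'top': 280, 'scene': 324} {'top': 289.2463065183256, 'scene': 328.88859692402184}
```

{"method": "apply_moves", "body": {"increments": [{"x":-6,"y":0,"z":-1.5,"ax":-0.003,"ay":-0.1,"az":0.002,"grip":0},{"x":-12,"y":3,"z":-3,"ax":-0.003,"ay":-0.218,"az":0.002,"grip":0},{"x":-17,"y":6,"z":-4.5,"ax":-0.003,"ay":-0.218,"az":0.002,"grip":0},{"x":-19.6,"y":9.1,"z":-5,"ax":-0.003,"ay":-0.218,"az":0.002,"grip":0},{"x":-19.6,"y":9.1,"z":-5,"ax":-0.003,"ay":-0.218,"az":0.002,"grip":0},{"x":-19.6,"y":9.1,"z":-5,"ax":-0.003,"ay":-0.218,"az":0.002,"grip":0}]}}

```text
time_s: 34.83
eef_pos: [0.431, 0.2582, 0.1475]
eef_rot: [-0.603, 0.606, -0.369, 0.365]
wrist_force: [0.8, 0.6, -0.1]
opening: 1.001
```

```bash
python3 mv.py .4336,.259,.032,-62.5
```

```text
t 34.83 p [0.431  0.2582 0.1475] jaw -62.5 down [-0.0074  0.0003 -1.    ] q [0.3016 0.154  1.8768 0.0027 1.1177 1.3915] F [ 0.7648  0.5872 -0.1155] M [ 0.0189 -0.0353  0.0366] open 1.001
-> x 0.09 y 11.55 z 0.34 | ax 0.006 ay -0.000 az -0.004  rows>=1
```

{"method": "apply_moves", "body": {"increments": [{"x":0.1,"y":3,"z":0.25,"ax":0.006,"ay":0,"az":-0.004,"grip":0},{"x":0.1,"y":8,"z":0.25,"ax":0.006,"ay":0,"az":-0.004,"grip":0},{"x":0.1,"y":11.5,"z":0.3,"ax":0.006,"ay":0,"az":-0.004,"grip":0},{"x":0.1,"y":11.5,"z":0.3,"ax":0.006,"ay":0,"az":-0.004,"grip":0},{"x":0.1,"y":11.5,"z":0.3,"ax":0.006,"ay":0,"az":-0.004,"grip":1},{"x":0.1,"y":11.5,"z":0.3,"ax":0.006,"ay":0,"az":-0.004,"grip":1},{"x":0.1,"y":11.5,"z":0.3,"ax":0.006,"ay":0,"az":-0.004,"grip":1},{"x":0.1,"y":11.5,"z":0.3,"ax":0.006,"ay":0,"az":-0.004,"grip":1},{"x":0.1,"y":11.5,"z":0.3,"ax":0.006,"ay":0,"az":-0.004,"grip":1}]}}

```text
time_s: 35.95
eef_pos: [0.4357, 0.2592, 0.035]
eef_rot: [0.606, -0.603, 0.366, -0.368]
wrist_force: [0.7, -1.3, 7.7]
opening: 0.72
```

```bash
python3 mv.py .530,.083,.21,5
```

```text
t 35.95 p [0.4357 0.2592 0.035 ] jaw -62.5 down [ 0.0049  0.0006 -1.    ] q [ 0.3026  0.3536  1.9134 -0.0012  0.8697  1.3945] F [ 0.6776 -1.2809  7.703 ] M [-0.2195 -0.026  -0.064 ] open 0.720
-> x 20.01 y -17.46 z 0.32 | ax -0.003 ay -1.178 az 0.004  rows>=6
```

{"method": "apply_moves", "body": {"increments": [{"x":0,"y":-5,"z":0,"ax":-0.003,"ay":0,"az":0.004,"grip":1},{"x":0,"y":-11,"z":0,"ax":-0.003,"ay":-0.15,"az":0.004,"grip":1},{"x":1,"y":-17,"z":0,"ax":-0.003,"ay":-0.33,"az":0.004,"grip":1},{"x":6,"y":-17.5,"z":0.1,"ax":-0.003,"ay":-0.5,"az":0.004,"grip":1},{"x":11,"y":-17.5,"z":0.2,"ax":-0.003,"ay":-0.67,"az":0.004,"grip":1},{"x":16,"y":-17.5,"z":0.3,"ax":-0.003,"ay":-0.85,"az":0.004,"grip":1},{"x":20,"y":-17.5,"z":0.3,"ax":-0.003,"ay":-1.02,"az":0.004,"grip":1},{"x":20,"y":-17.5,"z":0.3,"ax":-0.003,"ay":-1.178,"az":0.004,"grip":1},{"x":20,"y":-17.5,"z":0.3,"ax":-0.003,"ay":-1.178,"az":0.004,"grip":1},{"x":20,"y":-17.5,"z":0.3,"ax":-0.003,"ay":-1.178,"az":0.004,"grip":1}]}}

```text
time_s: 37.2
eef_pos: [0.5296, 0.0834, 0.2109]
eef_rot: [-0.706, 0.706, 0.03, -0.03]
wrist_force: [0.6, -0.1, -1.0]
opening: 0.716
```

```bash
python3 mv.py .530,.0835,.18,5;  python3 - <<'E'
from h import *
b=vision.camera('scene')
cv2.imwrite('pics/a20.png',cv2.resize(b[120:240,245:365],(600,600),interpolation=cv2.INTER_CUBIC)[...,::-1])
E
```

```text
t 37.20 p [0.5296 0.0834 0.2109] jaw 4.8 down [ 0.0009 -0.     -1.    ] q [-0.0653  0.1398  1.75    0.      1.2509 -0.1499] F [ 0.6228 -0.126  -0.9564] M [ 0.0157  0.0152 -0.0021] open 0.716
-> x 0.04 y 3.09 z 0.00 | ax 0.000 ay -0.003 az 0.001  rows>=0
```

View pics/a20.png

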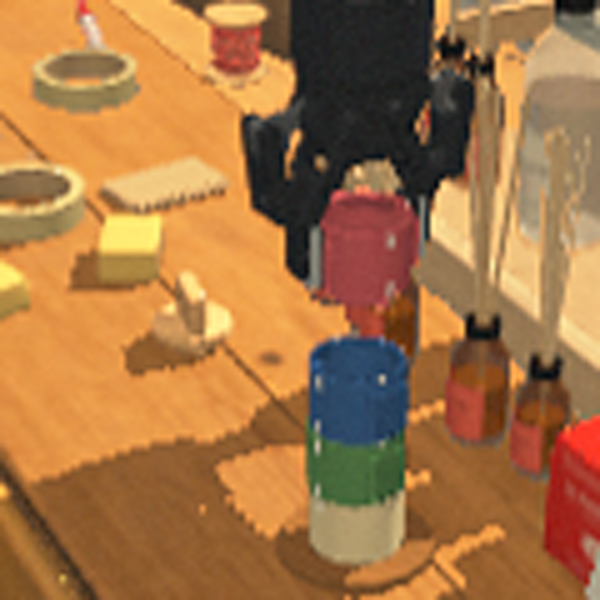

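{"method": "apply_moves", "body": {"increments": [{"x":0,"y":3,"z":0.05,"ax":0,"ay":0.03,"az":0,"grip":1},{"x":0,"y":4,"z":0.05,"ax":0,"ay":0.03,"az":0,"grip":1},{"x":0,"y":4.6,"z":0.05,"ax":0,"ay":0.03,"az":0,"grip":1},{"x":0,"y":5.1,"z":0.05,"ax":0,"ay":0.03,"az":0,"grip":1},{"x":0,"y":5.3,"z":0.05,"ax":0,"ay":0.03,"az":0,"grip":1},{"x":0,"y":5.3,"z":0.05,"ax":0,"ay":0.03,"az":0,"grip":1}]}}

```text
time_s: 38.0
eef_pos: [0.5299, 0.0842, 0.1589]
eef_rot: [0.707, -0.707, -0.02, 0.019]
wrist_force: [-3.6, 1.6, 4.3]
opening: 0.714
```

```bash
python3 mv.py .530,.083,.159,5
```

```text
t 38.00 p [0.5299 0.0842 0.1589] jaw 3.2 down [ 0.0015  0.0001 -1.    ] q [-0.0639  0.2051  1.7896  0.0002  1.1454 -0.1195] F [-3.6449  1.5667  4.2702] M [ 0.1233  0.6019 -0.0028] open 0.714
-> x 0.00 y -0.01 z -0.12 | ax 0.000 ay -0.032 az 0.001  rows>=0
```

Seated at 0.159. Twist.

{"method": "apply_moves", "body": {"increments": [{"x":-0.05,"y":0.05,"z":0,"ax":0,"ay":0.15,"az":0,"grip":1},{"x":-0.05,"y":0.07,"z":0,"ax":0,"ay":0.32,"az":0,"grip":1},{"x":-0.03,"y":0.07,"z":-0.03,"ax":0,"ay":0.49,"az":0,"grip":1},{"x":0,"y":0.07,"z":-0.06,"ax":0,"ay":0.66,"az":0,"grip":1},{"x":0,"y":0.07,"z":-0.09,"ax":0,"ay":0.83,"az":0,"grip":1},{"x":0,"y":0.07,"z":-0.12,"ax":0,"ay":1,"az":0,"grip":1},{"x":0,"y":0.07,"z":-0.12,"ax":0,"ay":1.17,"az":0,"grip":1},{"x":0,"y":0.07,"z":-0.12,"ax":0,"ay":1.3,"az":0,"grip":1},{"x":0,"y":0.07,"z":-0.12,"ax":0,"ay":1.3,"az":0,"grip":1}]}}

```text
time_s: 39.12
eef_pos: [0.5306, 0.0829, 0.159]
eef_rot: [0.575, -0.574, 0.411, -0.413]
wrist_force: [-0.6, 0.4, 1.1]
opening: 0.715
```

```bash
python3 mv.py .530,.083,.159,-78
```

```text
t 39.12 p [0.5306 0.0829 0.159 ] jaw -71.2 down [ 0.0031 -0.0001 -1.    ] q [-0.0663  0.2051  1.7895  0.0002  1.1439  1.1771] F [-0.5741  0.3651  1.0956] M [-0.0041 -0.0586 -0.028 ] open 0.715
-> x -0.03 y -0.00 z -0.06 | ax -0.003 ay 0.118 az 0.001  rows>=0
```

{"method": "apply_moves", "body": {"increments": [{"x":0,"y":0.05,"z":-0.05,"ax":0,"ay":0.05,"az":0,"grip":1},{"x":0,"y":0.05,"z":-0.05,"ax":0,"ay":0.1,"az":0,"grip":1},{"x":0,"y":0.05,"z":-0.05,"ax":0,"ay":0.14,"az":0,"grip":1},{"x":0,"y":0.05,"z":-0.05,"ax":0,"ay":0.17,"az":0,"grip":1},{"x":0,"y":0.05,"z":-0.05,"ax":0,"ay":0.17,"az":0,"grip":1}]}}

```text
time_s: 39.75
eef_pos: [0.5306, 0.0828, 0.1589]
eef_rot: [0.539, -0.537, 0.458, -0.46]
wrist_force: [-0.3, 0.6, 2.8]
opening: 0.716
```

```bash
python3 mv.py .530,.083,.159,-78
```

```text
t 39.75 p [0.5306 0.0828 0.1589] jaw -80.9 down [ 0.0041 -0.     -1.    ] q [-0.0665  0.2044  1.7905  0.0003  1.1426  1.3451] F [-0.2626  0.6233  2.7567] M [0.1736 0.041  0.2998] open 0.716
-> x -0.03 y -0.01 z -0.05 | ax -0.004 ay -0.050 az 0.001  rows>=0
```

{"method": "apply_moves", "body": {"increments": [{"x":0,"y":0.05,"z":-0.03,"ax":0,"ay":0.04,"az":0,"grip":1},{"x":0,"y":0.05,"z":-0.03,"ax":0,"ay":0.06,"az":0,"grip":1},{"x":0,"y":0.05,"z":-0.03,"ax":0,"ay":0.06,"az":0,"grip":1}]}}

```text
time_s: 40.12
eef_pos: [0.5307, 0.0826, 0.159]
eef_rot: [0.525, -0.523, 0.473, -0.476]
wrist_force: [0.1, -1.0, 4.9]
opening: 0.711
```

```bash
python3 mv.py .530,.083,.159,-78
```

```text
t 40.12 p [0.5307 0.0826 0.159 ] jaw -84.3 down [ 0.005  -0.0005 -1.    ] q [-0.0667  0.204   1.791  -0.0002  1.1416  1.4039] F [ 0.0764 -0.9733  4.9352] M [-0.1419  0.0811  0.6084] open 0.711
-> x -0.05 y -0.00 z -0.06 | ax -0.005 ay -0.109 az 0.001  rows>=0
```

Mz now 0.6 N m — home. Release, rise, verify marks.

{"method": "apply_moves", "body": {"increments": [{"x":0,"y":0,"z":0,"ax":0,"ay":0,"az":0,"grip":0},{"x":0,"y":0,"z":0,"ax":0,"ay":0,"az":0,"grip":0},{"x":0,"y":0,"z":0,"ax":0,"ay":0,"az":0,"grip":0},{"x":0,"y":-5,"z":0,"ax":0,"ay":0,"az":0,"grip":0},{"x":0,"y":-8,"z":0,"ax":0,"ay":0,"az":0,"grip":0.3},{"x":6,"y":-8,"z":0,"ax":0,"ay":0,"az":0,"grip":0.45},{"x":11,"y":-8,"z":0,"ax":0,"ay":0,"az":0,"grip":0.45}]}}

```text
time_s: 41.0
eef_pos: [0.5416, -0.0279, 0.2397]
eef_rot: [0.526, -0.523, 0.472, -0.476]
wrist_force: [0.7, -0.4, 0.2]
opening: 0.548
```

```bash
python3 mv.py .5975,-.0812,.12,-86.3;  python3 - <<'E'
from h import *
a=vision.camera('top');b=vision.camera('scene')
cv2.imwrite('pics/a21.png',np.hstack([cv2.resize(b[160:240,295:335],(300,600),interpolation=cv2.INTER_CUBIC),np.vstack([rect('top',a,.532,.0844,.176,.032,300),rect('scene',b,.529,.081,.176,.032,300)])])[...,::-1])
E
```

```text
t 41.00 p [ 0.5416 -0.0279  0.2397] jaw -84.2 down [ 0.0064 -0.001  -1.    ] q [-0.2708  0.1192  1.7115  0.0008  1.3044  1.1981] F [ 0.6668 -0.3917  0.2085] M [-0.0009 -0.0135 -0.004 ] open 0.548
-> x 5.86 y 12.01 z 4.95 | ax -0.006 ay 0.037 az 0.002  rows>=2
```

View pics/a21.png

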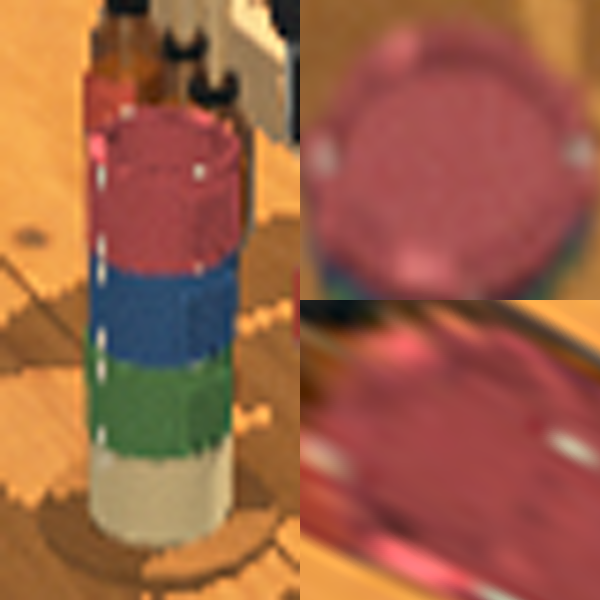

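{"method": "apply_moves", "body": {"increments": [{"x":5.8,"y":4,"z":3,"ax":-0.006,"ay":0.037,"az":0.002,"grip":0.45},{"x":5.8,"y":9,"z":4.8,"ax":-0.006,"ay":0.037,"az":0.002,"grip":0.45},{"x":5.8,"y":12,"z":4.8,"ax":-0.006,"ay":0.037,"az":0.002,"grip":0.45},{"x":5.8,"y":12,"z":4.8,"ax":-0.006,"ay":0.037,"az":0.002,"grip":0.45}]}}

```text
time_s: 41.6
eef_pos: [0.5932, -0.0832, 0.116]
eef_rot: [-0.513, 0.516, -0.488, 0.483]
wrist_force: [-0.9, 0.8, -0.5]
opening: 0.551
```

```bash
python3 mv.py .597,-.0813,.045,-86.3;  python3 - <<'E'
from h import *
a=vision.camera('top');b=vision.camera('scene')
cv2.imwrite('pics/a22.png',np.hstack([cv2.resize(b[170:270,300:400],(500,500),interpolation=cv2.INTER_CUBIC),cv2.resize(a[130:210,340:388],(300,500),interpolation=cv2.INTER_CUBIC)])[...,::-1])
E
```

```text
t 41.60 p [ 0.5932 -0.0832  0.116 ] jaw -86.7 down [-0.0077  0.0021 -1.    ] q [-0.337   0.3954  1.6423 -0.0006  1.1119  1.1756] F [-0.8557  0.8324 -0.507 ] M [ 0.0119  0.0134 -0.0018] open 0.551
-> x -0.15 y 7.10 z 0.44 | ax 0.008 ay -0.006 az -0.003  rows>=1
```

View pics/a22.png

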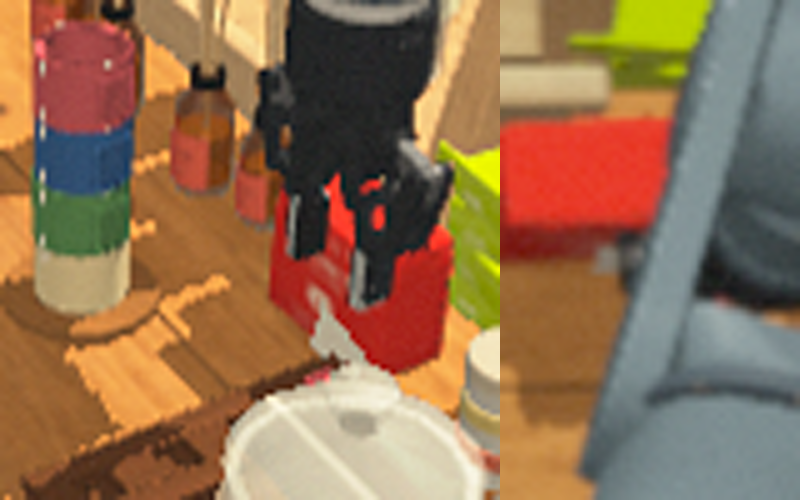

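```bash
python3 - <<'E'
from h import *
print(proj('scene',(.5932,-.0832,.098)),proj('scene',(.597,-.0813,.02)),proj('scene',(.5991,-.0796,.02)))
print('obs tip mid',300+337/5,170+275/5,'cube',300+318/5,170+378/5)
for p in((345,171.5),(368,170)):print(onz('top',p,0))
for p in((345,167.5),(366,166),(338,151),(370,150)):print(onz('top',p,.085))
a=cv2.imread('pics/top0.png');cv2.imwrite('pics/carton.png',cv2.resize(a[140:190,330:390],(720,600),interpolation=0))
E
```

```text
[366.07609137 224.652842  ] [364.6092843  246.78685268] [364.88945099 246.24048509]
obs tip mid 367.4 225.0 cube 363.6 245.6
[0.63352646 0.00946029 0.        ]
[ 0.63818121 -0.06810715  0.        ]
[0.62748894 0.01541606 0.085     ]
[ 0.63192733 -0.05115726  0.085     ]
[0.6813997  0.03660033 0.085     ]
[ 0.68412764 -0.06544815  0.085     ]
```

View pics/carton.png

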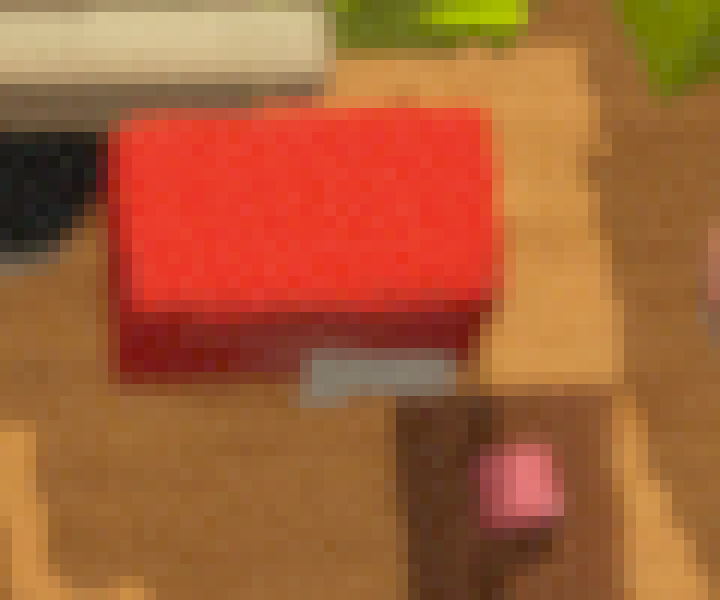

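{"method": "apply_moves", "body": {"increments": [{"x":-0.15,"y":3,"z":0.1,"ax":0.008,"ay":-0.006,"az":-0.003,"grip":0.45},{"x":-0.15,"y":5.5,"z":0.15,"ax":0.008,"ay":-0.006,"az":-0.003,"grip":0.45},{"x":-0.15,"y":6.9,"z":0.15,"ax":0.008,"ay":-0.006,"az":-0.003,"grip":0.45},{"x":-0.15,"y":6.9,"z":0.15,"ax":0.008,"ay":-0.006,"az":-0.003,"grip":0.45}]}}

```text
time_s: 42.2
eef_pos: [0.5975, -0.0822, 0.052]
eef_rot: [0.517, -0.515, 0.48, -0.486]
wrist_force: [-0.4, -0.5, 0.3]
opening: 0.548
```

```bash
python3 mv.py .595,-.0813,.046,-86.3
```

```text
t 42.20 p [ 0.5975 -0.0822  0.052 ] jaw -86.3 down [ 0.0083 -0.0032 -1.    ] q [-0.3332  0.4898  1.6629 -0.0004  0.98    1.1724] F [-0.3819 -0.5016  0.2612] M [0.0023 0.0489 0.0249] open 0.548
-> x -0.11 y 0.59 z -0.25 | ax -0.008 ay 0.001 az 0.004  rows>=0
```

{"method": "apply_moves", "body": {"increments": [{"x":-0.1,"y":0.5,"z":-0.15,"ax":-0.008,"ay":0,"az":0.004,"grip":0.45},{"x":-0.1,"y":0.6,"z":-0.15,"ax":-0.008,"ay":0,"az":0.004,"grip":1},{"x":-0.1,"y":0.6,"z":-0.15,"ax":-0.008,"ay":0,"az":0.004,"grip":1},{"x":-0.1,"y":0.6,"z":-0.15,"ax":-0.008,"ay":0,"az":0.004,"grip":1},{"x":-0.1,"y":0.6,"z":-0.15,"ax":-0.008,"ay":0,"az":0.004,"grip":1}]}}

```text
time_s: 42.82
eef_pos: [0.5966, -0.0816, 0.0467]
eef_rot: [0.516, -0.516, 0.483, -0.484]
wrist_force: [-0.2, 0.9, 5.3]
opening: 0.2
```

```bash
python3 mv.py .595,-.0813,.11,-86.3
```

```text
t 42.83 p [ 0.5966 -0.0816  0.0467] jaw -86.3 down [ 0.0014 -0.0002 -1.    ] q [-0.3329  0.5002  1.6605  0.0003  0.9795  1.1724] F [-0.2214  0.9145  5.2753] M [ 0.0105  0.073  -0.0393] open 0.200
-> x -0.03 y -6.33 z -0.15 | ax -0.001 ay 0.001 az 0.000  rows>=1
```

{"method": "apply_moves", "body": {"increments": [{"x":0,"y":-5,"z":0,"ax":0,"ay":0,"az":0,"grip":1},{"x":0,"y":-11,"z":-0.5,"ax":0,"ay":0,"az":0,"grip":1},{"x":0,"y":-17,"z":-1,"ax":0,"ay":0,"az":0,"grip":1},{"x":0,"y":-20,"z":-1.5,"ax":0,"ay":0,"az":0,"grip":1},{"x":0,"y":-20.5,"z":-2,"ax":0,"ay":0,"az":0,"grip":1}]}}

```text
time_s: 43.45
eef_pos: [0.5773, -0.0832, 0.2542]
eef_rot: [0.517, -0.515, 0.481, -0.485]
wrist_force: [-0.7, -0.3, -0.4]
opening: 0.195
```

```bash
python3 mv.py .531,.0827,.253,-75
```

```text
t 43.45 p [ 0.5773 -0.0832  0.2542] jaw -86.3 down [ 0.0058 -0.0017 -1.    ] q [-0.3467  0.1969  1.5924  0.0003  1.3462  1.1586] F [-0.7172 -0.3136 -0.4339] M [-0.0163 -0.0126 -0.0391] open 0.195
-> x -16.86 y 0.06 z -3.54 | ax -0.005 ay -0.196 az 0.003  rows>=2
```

{"method": "apply_moves", "body": {"increments": [{"x":-5,"y":0,"z":-1,"ax":-0.005,"ay":-0.1,"az":0.003,"grip":1},{"x":-11,"y":0,"z":-2.5,"ax":-0.005,"ay":-0.196,"az":0.003,"grip":1},{"x":-16.9,"y":0,"z":-3.5,"ax":-0.005,"ay":-0.196,"az":0.003,"grip":1},{"x":-16.9,"y":0,"z":-3.5,"ax":-0.005,"ay":-0.196,"az":0.003,"grip":1},{"x":-16.9,"y":0,"z":-3.5,"ax":-0.005,"ay":-0.196,"az":0.003,"grip":1}]}}

```text
time_s: 44.08
eef_pos: [0.5307, 0.083, 0.2522]
eef_rot: [-0.561, 0.561, -0.431, 0.43]
wrist_force: [-0.0, 0.3, -0.5]
opening: 0.196
```

```bash
python3 mv.py .531,.0827,.21,-75;  python3 - <<'E'
from h import *
b=vision.camera('scene')
cv2.imwrite('pics/a23.png',cv2.resize(b[120:240,245:365],(600,600),interpolation=cv2.INTER_CUBIC)[...,::-1])
E
```

```text
t 44.08 p [0.5307 0.083  0.2522] jaw -75.0 down [-0.0019  0.     -1.    ] q [-0.0659  0.1014  1.7051 -0.0001  1.337   1.2426] F [-0.0255  0.3407 -0.4985] M [-0.0773  0.0009  0.0151] open 0.196
-> x 0.04 y 4.22 z 0.03 | ax 0.002 ay 0.000 az -0.001  rows>=0
```

View pics/a23.png

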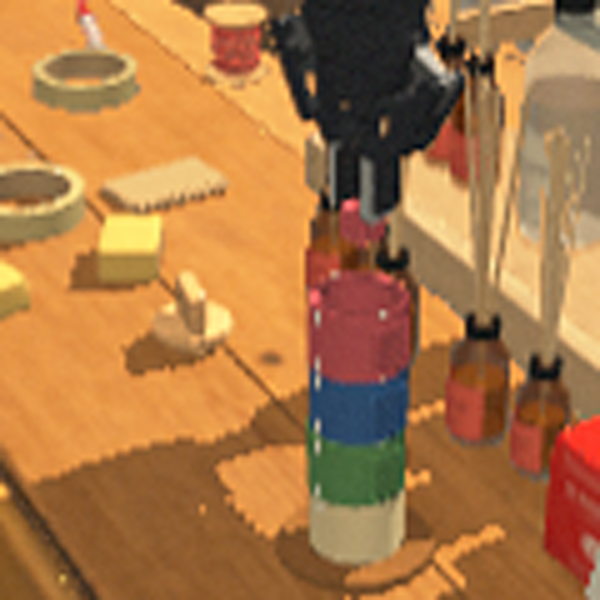

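Cube is over the mouth (col 362 vs jar col 360). Drop.

{"method": "apply_moves", "body": {"increments": [{"x":0,"y":3.5,"z":0.03,"ax":0,"ay":0,"az":0,"grip":1},{"x":0,"y":4.2,"z":0.03,"ax":0,"ay":0,"az":0,"grip":1},{"x":0,"y":4.2,"z":0.03,"ax":0,"ay":0,"az":0,"grip":1},{"x":0,"y":4.2,"z":0.03,"ax":0,"ay":0,"az":0,"grip":0.5},{"x":0,"y":4.2,"z":0.03,"ax":0,"ay":0,"az":0,"grip":0.5},{"x":0,"y":4.2,"z":0.03,"ax":0,"ay":0,"az":0,"grip":0.5},{"x":0,"y":0,"z":0,"ax":0,"ay":0,"az":0,"grip":0.5},{"x":0,"y":-3,"z":0,"ax":0,"ay":0,"az":0,"grip":0.5},{"x":-5,"y":-3,"z":0,"ax":0,"ay":0,"az":0,"grip":0.3},{"x":-10,"y":-2,"z":-2,"ax":0,"ay":0,"az":0,"grip":0}]}}

```text
time_s: 45.38
eef_pos: [0.4871, 0.1747, 0.2741]
eef_rot: [0.561, -0.56, 0.431, -0.432]
wrist_force: [0.2, 1.1, -0.7]
opening: 0.888
```

```bash
python3 mv.py;  python3 - <<'E'
from h import *
a=vision.camera('top');b=vision.camera('scene')
J=np.hstack([cv2.resize(b[120:240,245:335],(360,480),interpolation=cv2.INTER_CUBIC),cv2.resize(a[180:240,215:345],(440,203),interpolation=cv2.INTER_CUBIC).__class__(np.zeros((480,440,3))) if 0 else np.vstack([cv2.resize(a[180:215,222:257],(280,280),interpolation=cv2.INTER_CUBIC),cv2.resize(a[180:205,305:340],(280,200),interpolation=cv2.INTER_CUBIC)])])
cv2.imwrite('pics/a24.png',J[...,::-1])
for c,bx in(('top',(225,180,255,212)),('scene',(268,165,300,197))):
    x0,y0,x1,y1=bx;h=cv2.cvtColor({'top':a,'scene':b}[c],cv2.COLOR_RGB2HSV)[y0:y1,x0:x1];print(c,np.median(h[...,1]),h[h.shape[0]//2,h.shape[1]//2])
E
```

```text
t 45.38 p [0.4871 0.1747 0.2741] jaw -75.1 down [ 0.0025  0.0008 -1.    ] q [0.1144 0.0337 1.7315 0.0005 1.3737 1.4258] F [ 0.1675  1.1266 -0.6826] M [0.0201 0.0079 0.0041] open 0.888
top 150.5 [ 18 112 231]
scene 173.0 [ 15 145 162]
```

View pics/a24.png

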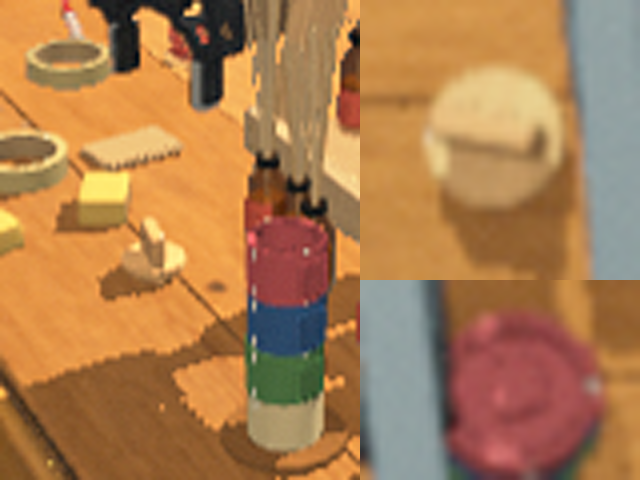

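```bash
python3 - <<'E'
from h import *
a=vision.camera('top');b=vision.camera('scene')
print(onz('top',(239.5,197.3),.018))
I=np.hstack([rect('top',a,.53,.36,.018,.04,400),rect('top',a,.53,.36,.046,.04,400)])
J=rect('scene',b,.53,.36,.018,.04,400)
for k in(0,400):cv2.circle(I,(200+k,200),145,(255,255,0),1)
cv2.imwrite('pics/a25.png',I[...,::-1])
K=cv2.resize(b[165:195,265:300],(700,600),interpolation=cv2.INTER_NEAREST);cv2.imwrite('pics/a26.png',K[...,::-1])
E
```

```text
[0.54568074 0.35850947 0.018     ]
```

View pics/a25.png

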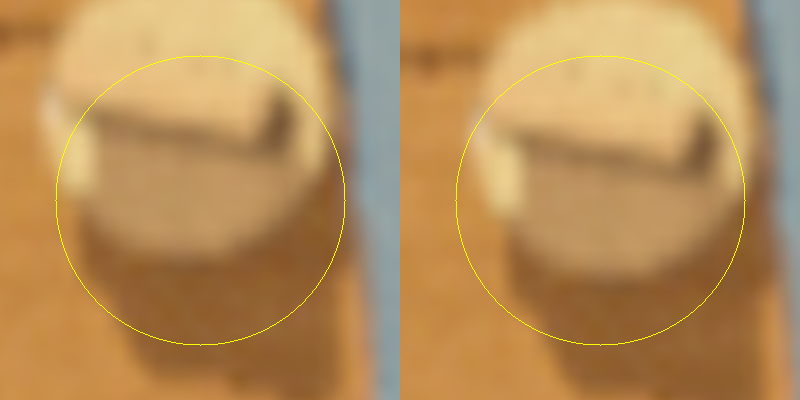

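View pics/a26.png

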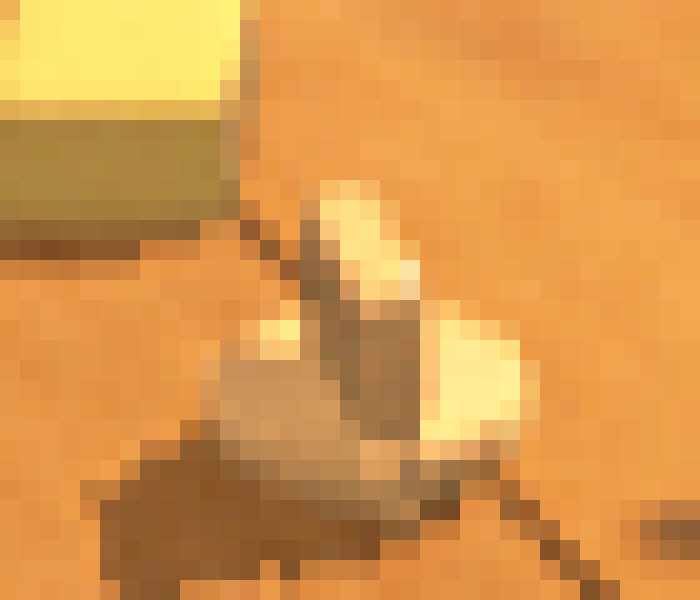

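```bash
python3 - <<'E'
from h import *
print(onz('scene',(282.75,176.75),.046))
import itertools
for x,y in((.5474,.362),(.5454,.3603)):
    c,s=np.cos(np.radians(80)),np.sin(np.radians(80))
    for cam,o,sc in(('scene',(265,165),20),):
        print([np.round((proj(cam,(x+c*u-s*v,y+s*u+c*v,.046))+.5-o)*sc).tolist() for u,v in((-.022,-.007),(-.022,.007),(.022,.007),(.022,-.007))], 'disc', [np.round((proj(cam,(x+.029*np.cos(t),y+.029*np.sin(t),.018))+.5-o)*sc).tolist() for t in np.radians([0,90,180,270])])
E
```

```text
[0.54513257 0.35842026 0.046     ]
[[438.0, 285.0], [360.0, 296.0], [300.0, 184.0], [376.0, 173.0]] disc [[521.0, 337.0], [308.0, 304.0], [224.0, 409.0], [442.0, 444.0]]
[[432.0, 291.0], [354.0, 303.0], [294.0, 190.0], [370.0, 180.0]] disc [[515.0, 344.0], [302.0, 310.0], [217.0, 416.0], [435.0, 450.0]]
```

```bash
python3 mv.py .5452,.360,.12,-12
```

```text
t 45.58 p [0.4856 0.1745 0.2728] jaw -74.9 down [-0.0009 -0.0003 -1.    ] q [ 0.1147  0.034   1.7341 -0.0002  1.3744  1.4222] F [0.3625 0.9181 0.5737] M [-0.024   0.0401 -0.0306] open 1.002
-> x -16.36 y 15.26 z 10.60 | ax 0.001 ay -1.098 az -0.001  rows>=5
```

{"method": "apply_moves", "body": {"increments": [{"x":-5,"y":2,"z":3,"ax":0,"ay":-0.18,"az":0,"grip":0.5},{"x":-10,"y":4,"z":6,"ax":0,"ay":-0.36,"az":0,"grip":0.5},{"x":-14,"y":8,"z":9,"ax":0,"ay":-0.54,"az":0,"grip":0.5},{"x":-16.4,"y":12,"z":10.6,"ax":0,"ay":-0.72,"az":0,"grip":0.5},{"x":-16.4,"y":15.2,"z":10.6,"ax":0,"ay":-0.9,"az":0,"grip":0.5},{"x":-16.4,"y":15.2,"z":10.6,"ax":0,"ay":-1.098,"az":0,"grip":0.5},{"x":-16.4,"y":15.2,"z":10.6,"ax":0,"ay":-1.098,"az":0,"grip":0.5},{"x":-16.4,"y":15.2,"z":10.6,"ax":0,"ay":-1.098,"az":0,"grip":0.5}]}}

```text
time_s: 46.58
eef_pos: [0.5464, 0.3599, 0.1215]
eef_rot: [0.703, -0.703, 0.075, -0.076]
wrist_force: [0.8, 0.5, 0.5]
opening: 0.503
```

```bash
python3 mv.py .5452,.360,.052,-12;  python3 - <<'E'
from h import *
a=vision.camera('top');b=vision.camera('scene')
cv2.imwrite('pics/a27.png',np.hstack([cv2.resize(b[120:210,240:330],(500,500),interpolation=cv2.INTER_CUBIC),cv2.resize(a[150:230,215:263],(300,500),interpolation=cv2.INTER_CUBIC)])[...,::-1])
E
```

```text
t 46.58 p [0.5464 0.3599 0.1215] jaw -12.3 down [ 0.0007  0.0002 -1.    ] q [ 0.4014  0.4903  1.4931 -0.0001  1.1575  0.6154] F [0.8062 0.4528 0.466 ] M [-0.0045  0.0392  0.0025] open 0.503
-> x -0.12 y 6.95 z -0.02 | ax -0.000 ay -0.005 az 0.001  rows>=1
```

View pics/a27.png

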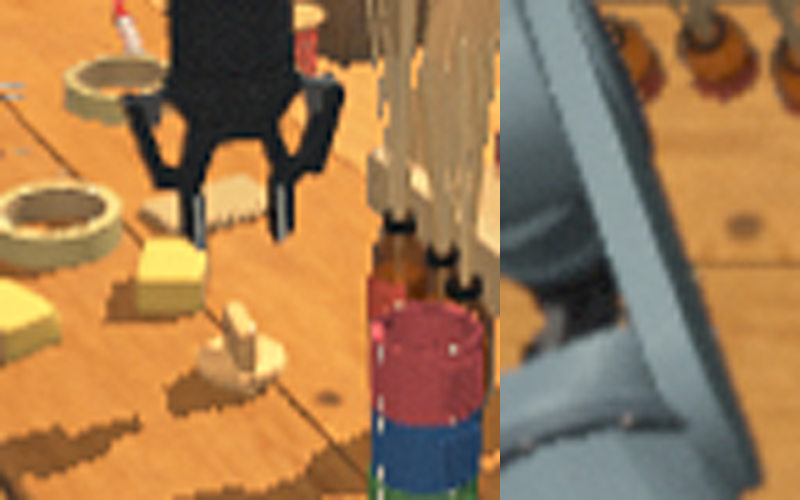

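Fingers mid (238,240), handle (240,325): aligned. Descend and grip.

{"method": "apply_moves", "body": {"increments": [{"x":-0.1,"y":4,"z":0,"ax":0,"ay":0,"az":0,"grip":0.5},{"x":-0.1,"y":6.5,"z":0,"ax":0,"ay":0,"az":0,"grip":0.5},{"x":-0.1,"y":6.9,"z":0,"ax":0,"ay":0,"az":0,"grip":0.5},{"x":-0.1,"y":6.9,"z":0,"ax":0,"ay":0,"az":0,"grip":0.5},{"x":-0.1,"y":6.9,"z":0,"ax":0,"ay":0,"az":0,"grip":1},{"x":-0.1,"y":6.9,"z":0,"ax":0,"ay":0,"az":0,"grip":1},{"x":-0.1,"y":6.9,"z":0,"ax":0,"ay":0,"az":0,"grip":1},{"x":-0.1,"y":6.9,"z":0,"ax":0,"ay":0,"az":0,"grip":1},{"x":-0.1,"y":6.9,"z":0,"ax":0,"ay":0,"az":0,"grip":1}]}}

```text
time_s: 47.8
eef_pos: [0.5462, 0.3609, 0.0543]
eef_rot: [0.704, -0.703, 0.074, -0.076]
wrist_force: [-0.5, 0.0, 7.3]
opening: 0.146
```

```bash
python3 mv.py .530,.0835,.26,3
```

```text
t 47.80 p [0.5462 0.3609 0.0543] jaw -12.2 down [ 0.0033  0.0014 -1.    ] q [ 0.4029  0.5806  1.5146 -0.      1.0428  0.6154] F [-0.4933  0.0209  7.327 ] M [-0.0051  0.0655 -0.0379] open 0.146
-> x 4.33 y -20.62 z -27.41 | ax -0.002 ay -0.265 az 0.003  rows>=5
```

{"method": "apply_moves", "body": {"increments": [{"x":0,"y":-5,"z":0,"ax":0,"ay":0,"az":0,"grip":1},{"x":0,"y":-11,"z":0,"ax":0,"ay":0,"az":0,"grip":1},{"x":0,"y":-17,"z":-2,"ax":0,"ay":-0.1,"az":0,"grip":1},{"x":1,"y":-20.6,"z":-7,"ax":-0.002,"ay":-0.2,"az":0.003,"grip":1},{"x":2,"y":-20.6,"z":-13,"ax":-0.002,"ay":-0.265,"az":0.003,"grip":1},{"x":3,"y":-20.6,"z":-19,"ax":-0.002,"ay":-0.265,"az":0.003,"grip":1},{"x":4,"y":-20.6,"z":-24,"ax":-0.002,"ay":-0.265,"az":0.003,"grip":1},{"x":4.3,"y":-20.6,"z":-27.4,"ax":-0.002,"ay":-0.265,"az":0.003,"grip":1},{"x":4.3,"y":-20.6,"z":-27.4,"ax":-0.002,"ay":-0.265,"az":0.003,"grip":1},{"x":4.3,"y":-20.6,"z":-27.4,"ax":-0.002,"ay":-0.265,"az":0.003,"grip":1}]}}

```text
time_s: 49.05
eef_pos: [0.5297, 0.084, 0.2598]
eef_rot: [0.707, -0.707, -0.018, 0.018]
wrist_force: [-0.5, -0.2, -0.9]
opening: 0.147
```

```bash
python3 mv.py .530,.0837,.22,3;  python3 - <<'E'
from h import *
a=vision.camera('top');b=vision.camera('scene')
cv2.imwrite('pics/a28.png',np.hstack([cv2.resize(b[110:230,270:370],(500,600),interpolation=cv2.INTER_CUBIC),cv2.resize(a[150:230,300:340],(300,600),interpolation=cv2.INTER_CUBIC)])[...,::-1])
E
```

```text
t 49.05 p [0.5297 0.084  0.2598] jaw 3.0 down [ 0.0001  0.0001 -1.    ] q [-0.0642  0.0911  1.7003  0.0001  1.35   -0.1163] F [-0.5038 -0.2165 -0.8868] M [-0.0197 -0.0482 -0.0045] open 0.147
-> x 0.03 y 3.98 z -0.04 | ax -0.000 ay -0.000 az 0.000  rows>=0
```

View pics/a28.png

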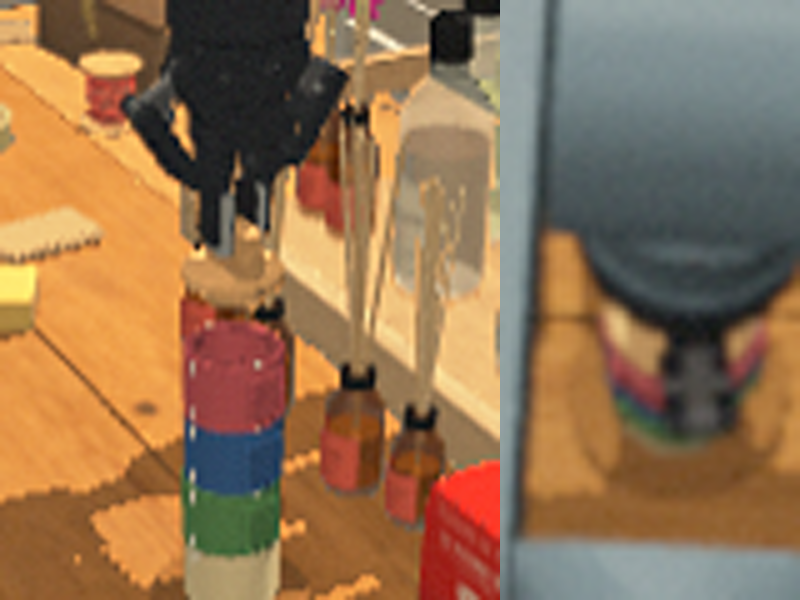

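```bash
python3 - <<'E'
from h import *
for p,z0,z1 in(((.5297,.084),.2155,.2235),((.530,.083),.134,.176)):
    q=np.array([proj('scene',v) for v in cylpts(*p,.029,z0,z1)]);print((q[:,0].min()+.5-270)*5,(q[:,0].max()+.5-270)*5,(q[:,1].min()+.5-110)*5,(q[:,1].max()+.5-110)*5)
E
```

```text
181.5350202043689 286.5572131578193 243.1367545671452 302.55764513209414
183.061877199398 285.802777815758 318.5824720046487 432.5516771637223
```

{"method": "apply_moves", "body": {"increments": [{"x":0.05,"y":2,"z":-0.05,"ax":0,"ay":0,"az":0,"grip":1},{"x":0.05,"y":2.8,"z":-0.05,"ax":0,"ay":0,"az":0,"grip":1},{"x":0.05,"y":3.4,"z":-0.05,"ax":0,"ay":0,"az":0,"grip":1},{"x":0.05,"y":3.9,"z":-0.05,"ax":0,"ay":0,"az":0,"grip":1},{"x":0.05,"y":4.1,"z":-0.05,"ax":0,"ay":0,"az":0,"grip":1},{"x":0.05,"y":4.1,"z":-0.05,"ax":0,"ay":0,"az":0,"grip":1}]}}

```text
time_s: 49.9
eef_pos: [0.5309, 0.0843, 0.2204]
eef_rot: [0.707, -0.707, -0.02, 0.018]
wrist_force: [-1.9, 0.8, 7.3]
opening: 0.145
```

```bash
python3 mv.py .530,.0837,.22,3
```

```text
t 49.90 p [0.5309 0.0843 0.2204] jaw 3.1 down [ 0.0018  0.0001 -1.    ] q [-0.0636  0.1318  1.7387  0.0002  1.2694 -0.1173] F [-1.8635  0.7858  7.3341] M [0.1654 0.5633 0.0443] open 0.145
-> x -0.09 y 0.03 z -0.06 | ax -0.000 ay 0.001 az 0.002  rows>=0
```

{"method": "apply_moves", "body": {"increments": [{"x":-0.05,"y":0,"z":0,"ax":0,"ay":0.15,"az":0,"grip":1},{"x":-0.05,"y":0.03,"z":0,"ax":0,"ay":0.32,"az":0,"grip":1},{"x":-0.05,"y":0.03,"z":-0.03,"ax":0,"ay":0.49,"az":0,"grip":1},{"x":-0.05,"y":0.03,"z":-0.06,"ax":0,"ay":0.66,"az":0,"grip":1},{"x":-0.05,"y":0.03,"z":-0.09,"ax":0,"ay":0.83,"az":0,"grip":1},{"x":-0.05,"y":0.03,"z":-0.12,"ax":0,"ay":1,"az":0,"grip":1},{"x":-0.05,"y":0.03,"z":-0.12,"ax":0,"ay":1.17,"az":0,"grip":1},{"x":-0.05,"y":0.03,"z":-0.12,"ax":0,"ay":1.3,"az":0,"grip":1},{"x":-0.05,"y":0.03,"z":-0.12,"ax":0,"ay":1.36,"az":0,"grip":1},{"x":-0.05,"y":0.03,"z":-0.12,"ax":0,"ay":1.4,"az":0,"grip":1},{"x":-0.05,"y":0.03,"z":-0.12,"ax":0,"ay":1.4,"az":0,"grip":1}]}}

```text
time_s: 51.28
eef_pos: [0.5306, 0.083, 0.2203]
eef_rot: [0.553, -0.552, 0.44, -0.441]
wrist_force: [-0.4, -0.8, -0.0]
opening: 0.146
```

```bash
python3 mv.py .530,.083,.22,-78
```

```text
t 51.27 p [0.5306 0.083  0.2203] jaw -77.1 down [ 0.0023 -0.0001 -1.    ] q [-0.066   0.1305  1.7402  0.0001  1.2686  1.2799] F [-0.3831 -0.8127 -0.0439] M [-0.1076  0.0813 -0.0068] open 0.146
-> x -0.01 y 0.03 z -0.06 | ax -0.002 ay 0.015 az 0.001  rows>=0
```

{"method": "apply_moves", "body": {"increments": [{"x":0,"y":0.05,"z":0,"ax":0,"ay":0.04,"az":0,"grip":1},{"x":0,"y":0.05,"z":0,"ax":0,"ay":0.08,"az":0,"grip":1},{"x":0,"y":0.05,"z":0,"ax":0,"ay":0.12,"az":0,"grip":1},{"x":0,"y":0.05,"z":0,"ax":0,"ay":0.12,"az":0,"grip":1}]}}

```text
time_s: 51.78
eef_pos: [0.5308, 0.0831, 0.2202]
eef_rot: [0.527, -0.525, 0.472, -0.473]
wrist_force: [-1.3, 0.3, 2.5]
opening: 0.149
```

```bash
python3 mv.py .530,.083,.22,-78
```

```text
t 51.77 p [0.5308 0.0831 0.2202] jaw -83.9 down [ 0.0029  0.     -1.    ] q [-0.0658  0.1307  1.7402  0.0003  1.2678  1.3985] F [-1.283   0.2992  2.4672] M [0.0467 0.2275 0.1706] open 0.149
-> x 0.00 y 0.02 z -0.08 | ax -0.003 ay -0.103 az 0.000  rows>=0
```

{"method": "apply_moves", "body": {"increments": [{"x":0,"y":0.05,"z":-0.05,"ax":0,"ay":0.04,"az":0,"grip":1},{"x":0,"y":0.05,"z":-0.05,"ax":0,"ay":0.08,"az":0,"grip":1},{"x":0,"y":0.05,"z":-0.05,"ax":0,"ay":0.08,"az":0,"grip":1}]}}

```text
time_s: 52.15
eef_pos: [0.5307, 0.0831, 0.2202]
eef_rot: [0.508, -0.506, 0.492, -0.494]
wrist_force: [-0.8, 0.5, 3.2]
opening: 0.146
```

```bash
python3 mv.py .530,.083,.22,-78
```

```text
t 52.15 p [0.5307 0.0831 0.2202] jaw -88.4 down [ 0.004  -0.0001 -1.    ] q [-0.0658  0.1297  1.7413  0.0002  1.2666  1.4765] F [-0.8061  0.5146  3.2005] M [-0.0038  0.0988  0.5536] open 0.146
-> x 0.01 y 0.02 z -0.07 | ax -0.004 ay -0.181 az 0.001  rows>=0
```

{"method": "apply_moves", "body": {"increments": [{"x":0,"y":0,"z":0,"ax":0,"ay":0,"az":0,"grip":0.5},{"x":0,"y":0,"z":0,"ax":0,"ay":0,"az":0,"grip":0.5},{"x":0,"y":0,"z":0,"ax":0,"ay":0,"az":0,"grip":0.5},{"x":0,"y":-5,"z":0,"ax":0,"ay":0,"az":0,"grip":0.5},{"x":0,"y":-9,"z":0,"ax":0,"ay":0,"az":0,"grip":0.5},{"x":-6,"y":-9,"z":-3,"ax":0,"ay":0,"az":0,"grip":0.5},{"x":-12,"y":-9,"z":-6,"ax":0,"ay":0,"az":0,"grip":0.5},{"x":-18,"y":-9,"z":-10,"ax":0,"ay":0,"az":0,"grip":0.5},{"x":-18,"y":-9,"z":-10,"ax":0,"ay":0,"az":0,"grip":0.5}]}}

```text
time_s: 53.28
eef_pos: [0.4232, 0.2625, 0.3099]
eef_rot: [0.509, -0.507, 0.491, -0.493]
wrist_force: [0.4, -0.2, -0.1]
opening: 0.5
```

```bash
python3 mv.py;  python3 - <<'E'
from h import *
a=vision.camera('top');b=vision.camera('scene')
cv2.imwrite('pics/a29.png',np.hstack([cv2.resize(b[140:240,290:340],(300,600),interpolation=cv2.INTER_CUBIC),np.vstack([rect('top',a,.532,.0844,.184,.035,300),rect('top',a,.532,.0844,.212,.035,300)]),cv2.resize(b[145:175,303:328],(200,600),interpolation=0)])[...,::-1])
E
```

```text
t 53.27 p [0.4232 0.2625 0.3099] jaw -88.2 down [ 0.0039  0.0005 -1.    ] q [ 0.3169 -0.0399  1.7327 -0.0008  1.4449  1.8556] F [ 0.3772 -0.2168 -0.0957] M [ 0.02    0.0167 -0.0029] open 0.500
```

View pics/a29.png

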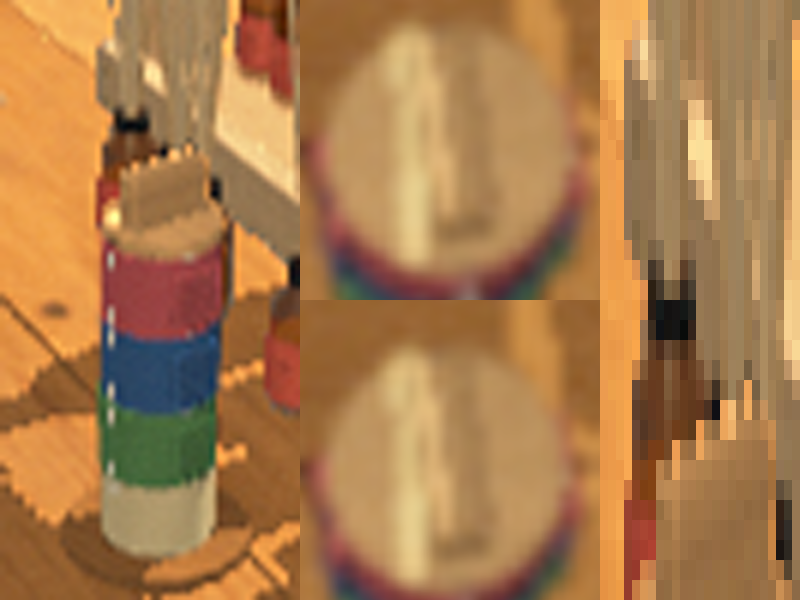

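```bash
python3 - <<'E'
from h import *
x,y=.530,.083
for yaw in(0,5,10,15,20):
    c,s=np.cos(np.radians(yaw)),np.sin(np.radians(yaw));o=[]
    for u,v,z in((-.022,-.007,.212),(.022,-.007,.212),(-.022,.007,.212),(.022,.007,.212),(-.022,-.007,.184)):
        o.append(np.round((proj('scene',(x+c*u-s*v,y+s*u+c*v,z))+.5-[290,140])*6).astype(int).tolist())
    print(yaw,o, 'lug',np.round((proj('scene',(x-c*.029,y-s*.029,.18))+.5-[290,140])*6).astype(int))
b=vision.camera('scene');cv2.imwrite('pics/a30.png',cv2.resize(b[158:188,303:333],(600,600),interpolation=0)[...,::-1])
E
```

```text
0 [[127, 178], [211, 158], [113, 166], [196, 147], [127, 232]] lug [106 237]
5 [[130, 179], [210, 157], [114, 168], [193, 145], [130, 234]] lug [109 239]
10 [[134, 181], [209, 155], [115, 169], [190, 144], [134, 235]] lug [112 241]
15 [[138, 182], [207, 153], [117, 171], [186, 143], [137, 236]] lug [116 243]
20 [[142, 183], [205, 151], [119, 173], [182, 142], [141, 237]] lug [120 245]
```

View pics/a30.png

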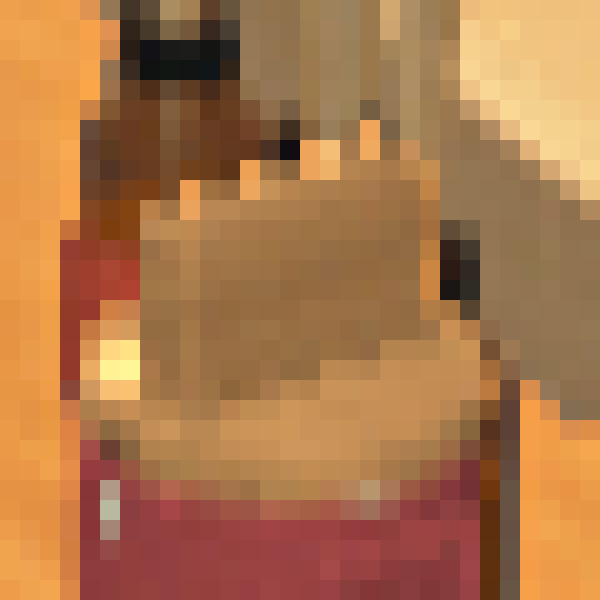

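```bash
python3 - <<'E'
from h import *
b=save('scene','end_s');a=save('top','end_t');a0=cv2.imread('pics/top0.png')[...,::-1];b0=cv2.imread('pics/scene0.png')[...,::-1]
for n,i,r in(('carton top',(a0,a),(145,175,335,375)),('carton scene',(b0,b),(200,242,352,392)),('soap scene',(b0,b),(160,185,228,280))):
    y0,y1,x0,x1=r;d=np.abs(i[0][y0:y1,x0:x1].astype(int)-i[1][y0:y1,x0:x1]).max(-1);print(n,(d>40).sum(),d.size)
cv2.imwrite('pics/end.png',cv2.resize(b[100:290,220:400],(560,600))[...,::-1])
E
```

```text
carton top 0 1200
carton scene 0 1680
soap scene 95 1300
```

View pics/end.png

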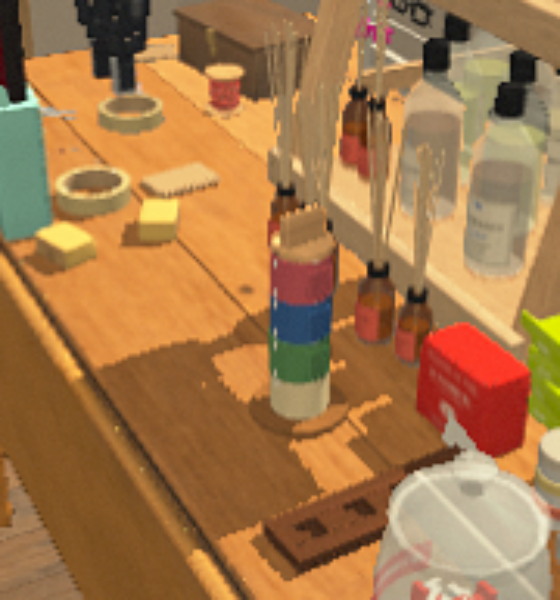

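```bash
python3 -c "
from bench import ticket
print(ticket.hand_in())"
```

```text
the job is handed in; nothing more can be done
None
```

I built the jar on its stand and handed it in at about 53 s of the 210 s allowed. It holds the cream cube in the bottom cup, then the green, blue and rose sections with their own cubes, and the wooden lid on top.

**Seating:** each piece went down to its computed seated height to within about 0.5 mm.

**Locking:** I turned each piece clockwise until the torque rose at the stop, about 0.3 to 1.2 N m. In the last pictures the marks on the three sections and the cup line up in one vertical line. The lid's handle reads about 14°, against roughly 13–15° expected, but the picture can only show that to about 3°.

**Cubes:** I saw each cube held directly over its cup and then dropped. The pictures from above show shapes inside the cups afterwards, though the rose one was faint. The cream, green and blue pockets I could see in the tray are empty.

**Cartons:** the red carton shows no pixel change since the start. A pixel check over the soap cartons did show changes. I put those down to the lid and green section having left that view, since both cartons look to be in the same place.

**Readings that disagreed:**
- The two cameras differed by about 3 mm, so I settled the stand's position by contact.
- At each stop the gripper turned several degrees past the piece (about 10° on the lid). The end angles therefore come from the pictures rather than the gripper.

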